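# Put away the checked bushing and its ring gauge

### The arm

A 7-joint arm with a two-finger parallel gripper is mounted at the origin on the work surface. World frame = base frame: x ahead of the robot, y to its left, z up, the work surface at z = 0. Lengths are in m, angles in rad, forces in N, time in s.
With the tool pointing down it reaches from about 0.4 to 0.85 m from the base axis. Payload 10.4 kg.
Tool frame: the origin (TCP) lies midway between the tips of the shut fingers; the grasp point (between the pads) lies 19 mm behind it; z points along the fingers, x is the direction in which the jaws open and shut, and the axes are right-handed (so a half turn about z gives the same grasp; the last joint's range is limited). The gripper opens to 87 mm and grips with 3 to 60 N. Pads are 19 mm wide; open, the fingers measure 117 mm over their backs; the gripper's body (75 mm by 190 mm) begins 51 mm behind the grasp point.
Start: joints at [1.243, 0.332, -0.065, 1.46, 0.022, 1.35, -0.088], TCP at [0.188, -0.596, 0.223] pointing down, gripper open.
Joint ranges: [-2.6, 2.6], [-0.5, 2.12], [-1.47, 1.34], [0.16, 2.42], [-1.27, 4.41], [0.06, 2.06], [-2.6, 2.6]. Speed limits (rad/s): [2.22, 2.22, 2.79, 2.79, 3.14, 3.14, 3.14].

### API

Orientations are given as a unit quaternion [x, y, z, w].
In Python, from bench import r gives the robot as it stands. The module is installed in compiled form; this text tells all that it offers.
- The arm moves only by the tool play_rows, never from a script. Its argument "commands" is a list of rows, each a list of 7 numbers: the shift along the world's x, y, z in cm, then the turn, a rotation vector about the world's x, y, z in rad, then the finger opening in cm, from 0 to 8.7. A call has 1 to 20 rows; each row shifts and turns the commanded pose from where the row before left it; what a row does not reach is not made up. A row lasts 1/8 s, in which the tool goes at most 62.5 mm and 10.7 degrees, less where a joint would pass 70% of its speed; a pose out of reach is approached as far as the arm can. A call is refused whole if a number of a shift passes 6.25 or a number of a turn 0.188, either way. A call with a gripper value outside its range is refused whole. The fingers move at their own pace and stop on an object; "grip_force" is the grip in N (left out, the last holds). Time passes only in rows, so rows that do not move let the fingers close. It gives the time, the measured TCP pose, the force and the opening at its end, in the units of the state.
- r.read_state(): the state, without advancing time (a new reading comes with each control period).
- r.camera(name): name is "scene" or "top"; returns a dict with "img" (400x640x3 uint8, red, green, blue), "K" (3x3 intrinsics, pixels), "camera_from_world" (4x4, takes a point from world to camera coordinates). Camera axes: x right, y down, z forward; pixel columns grow to the right and rows downward; lengths in m; the calibration is good to about 2 mm. A picture is of the moment at which its call begins. There is no depth.
- r.close_job(): hands the job in, once; it reports no verdict.
The state is a dict: "time": time; "joint_positions": joint angles; "joint_vel": joint speeds; "joint_torque": joint torques, N m; "ee_pos": TCP position; "eef_rot": TCP orientation; "ft_force": force on the tool from outside, world axes, zero at the start; "torque": the same for the moment, N m; "width": finger opening in m.
Only numpy, scipy, OpenCV 4.12 (cv2) and the standard library are available. Lean on these libraries where they do the work, as an engineer would, in place of code of your own. Each camera call takes 0.05 s, during which the arm holds its last target. There are 200 camera calls.

### The job

The brass bushing has passed its check: push it down the sloped chute until it rests against the yellow stop. Then take the red-handled ring gauge from its cradle, reach through the narrow front opening of the grey cabinet and hang it by its ring on the yellow hook inside, so that it hangs free with the handle down. Nothing - arm or gauge - may touch the cabinet's frame, and the boxes and other things on the counter must stay where they stand.

Things in the scene. Friction and masses are not known exactly. Their poses are not given: they have to be found in the camera images.
- bushing_center (a point): Centre of the brass bushing: a tube 40 mm in outer diameter, 26 mm bore, 24 mm high, about 0.12 kg, standing on one end on the chute floor in the upper part of the chute; friction holds it there, so it must be pushed. z axis = its axis, at right angles to the chute floor.
- chute_seat (a point): Where the bushing's centre lies when it rests against the stop (12 mm above the chute floor; the stop's face is 20 mm farther on). x points down the slope, y across, z square to the floor. Fixed.
- chute: The aluminium chute, straight, sloping 14 degrees. Origin: on its floor's centre line, 142 mm uphill of the seat; x downhill, z square to the floor. Floor from x = -60 to 180 mm, 44 mm wide between walls standing 8 mm above it, 32 to 91 mm above the table. Stop: yellow bar across the channel, 16 mm high, 6 mm thick. Fixed.
- gauge_grip (a point): Middle of the ring gauge's handle, half-way up. The gauge is flat, 12 mm thick: a straight red handle 16 mm wide (y) and 106 mm long, from 45 mm behind this point to 61 mm ahead of it, with a steel ring at its front end. x points along the handle to the ring, z square to the flat. About 0.11 kg.
- gauge: The ring gauge. Origin: under the middle of its handle on the underside of the flat; axes as for gauge_grip.
- gauge_eye (a point): Centre of the gauge's ring, 85 mm ahead of gauge_grip on the x axis: outer diameter 58 mm, hole 42 mm, 12 mm thick; z = axis of the hole. It starts level, lying on the cradle.
- cradle: Fixed cradle of the gauge: base plate 165 x 60 x 6 mm and two rubber rests, tops 36 mm above the table: one under the handle's rear end (x = -45 to -31 mm, 30 wide), one under the ring (x = 78 to 92 mm, 56 wide). Between them the handle is free underneath, 30 mm above the plate. Origin on the table under the handle's middle (within 3 mm), x towards the ring.
- cabinet: Small grey open-backed cabinet, 195 mm deep, 190 wide, 311 high, fixed. Origin: on the table at the middle of the front opening's plane; x points inward, y left, z up. The opening is 150 mm wide (y = -75 to 75) and reaches from z = 55 mm (sill) to 285 mm (underside of the red lintel); sill, lintel and posts are 20 mm deep. Roof: six steel rods across it, 35 mm apart, underside at z = 305 mm.
- cabinet_frame: The cabinet's posts, side panels, sill, lintel and roof: the part that must not be touched. Same origin and axes as cabinet.
- cabinet_hook: The hook and its carrier bar (may be touched). Yellow round rod, 8 mm thick: from the bar at the cabinet's rear (front x = 180 mm, z = 210 to 240) forward and slightly down to its lowest point hook_crook, then up towards the opening to hook_tip. Below, a black rubber bumper (front x = 128 mm, z = 113 to 127) stops the hung handle's swing. Same origin and axes as cabinet.
- hook_crook (a point): Lowest point of the hook's rod (centre line), where a hung ring comes to rest: 110 mm inside the opening's plane, 205 mm above the table, half-way between the side posts. Axes as cabinet.
- hook_tip (a point): Free end of the hook (centre line; 4 mm round end): 30 mm from hook_crook, rising 50 degrees towards the opening, 19 mm nearer the opening and 23 mm higher than hook_crook. Axes as cabinet.
- red_box: Bystander: red carton 45 x 45 x 60 mm high, origin at its foot.
- white_box: Bystander: white carton 50 x 40 x 55 mm high, origin at its foot.
- brown_box: Bystander: brown carton 60 (x) x 100 (y) x 45 mm high, in front of the cabinet, origin at its foot.
- oil_bottle: Bystander: grey bottle, 52 mm across, 130 mm high, origin at its foot.
- tape_ring: Bystander: yellow ring lying flat, 90 mm across, 25 mm high.
- driver: Bystander: screwdriver lying on the counter.
- filter_can: Bystander: white can 72 mm across, 85 mm high, origin at its foot.

How it is judged:
By the outcome, as a careful person would: the job done as asked, in the order asked, and still so for the second after the job is handed in, with the robot touching nothing.
It also fails if it takes over 72 s, if anything falls off the work surface, if the arm or the gripper's body presses on something with over 40 N, if the wrist force passes 120 N, or if a joint passes its speed limit or range.

## Working session

There is one attempt and no reset: what is moved stays moved. The work goes in short steps, Python scripts to look and compute and a tool call to move; the robot and the scene stay as the last step left them, time stands still between calls to the robot, and variables do not carry over. Pictures are saved under pics/ and viewed, about 8 in all and at most 12, crops included, and the job is handed in when it is done.

Besides the shell and the picture viewer there is one more tool, called after "Request:" in YAML: its name, and indented under it one key for each argument. play_rows: Moves the arm, as the interface text tells. Its arguments: {"type":"object","properties":{"commands":{"type":"array","items":{"type":"array","items":{"type":"number"}}},"grip_force":{"type":"number"}},"required":["commands"]}

```bash
mkdir -p pics
cat > h.py <<'E'
import numpy as np, cv2
from bench import r
from scipy.spatial.transform import Rotation as R
def snap(n):
    c=r.camera(n); c['M']=np.array(c['camera_from_world']); c['K']=np.array(c['K']); return c
def ray(c,u,v):
    M=c['M']; d=M[:3,:3].T@np.linalg.inv(c['K'])@[u,v,1]; return -M[:3,:3].T@M[:3,3], d/np.linalg.norm(d)
def onz(c,u,v,z):
    o,d=ray(c,u,v); return o+d*(z-o[2])/d[2]
def proj(c,p):
    q=c['M'][:3,:3]@p+c['M'][:3,3]; q=c['K']@q; return q[:2]/q[2]
def tri(a,b):
    A=np.zeros((3,3));y=np.zeros(3)
    for o,d in (a,b):
        P=np.eye(3)-np.outer(d,d);A+=P;y+=P@o
    return np.linalg.solve(A,y)
def save(c,f,crop=None,s=1):
    i=c['img'][:,:,::-1]
    if crop: x0,y0,x1,y1=crop; i=i[y0:y1,x0:x1]
    cv2.imwrite(f,cv2.resize(i,None,fx=s,fy=s,interpolation=cv2.INTER_CUBIC))
E
python3 - <<'E'
from h import *
np.set_printoptions(precision=4,suppress=True)
for n in('scene','top'):
    c=snap(n); save(c,f'pics/{n}0.png'); np.savez(f'{n}0.npz',**{k:c[k] for k in('img','K','M')}); print(c['K'].tolist(),c['M'])
print(r.read_state())
E
```

```text
[[392.898580244585, 0.0, 321.19640088272325], [0.0, 392.898580244585, 208.61682096780117], [0.0, 0.0, 1.0]] [[ 0.9996  0.0289  0.0026 -0.5567]
 [ 0.0232 -0.7398 -0.6724  0.1018]
 [-0.0175  0.6722 -0.7402  1.2778]
 [ 0.      0.      0.      1.    ]]
[[404.11365140683546, 0.0, 316.1843314484405], [0.0, 404.11365140683546, 192.27658860948756], [0.0, 0.0, 1.0]] [[ 0.001  -1.     -0.0082  0.0045]
 [-0.9979 -0.0004 -0.0652  0.5646]
 [ 0.0652  0.0083 -0.9978  1.4294]
 [ 0.      0.      0.      1.    ]]
{'time': 0.1, 'joint_positions': array([ 1.2434,  0.3328, -0.0647,  1.4609,  0.0216,  1.3499, -0.0885]), 'joint_vel': array([-0.0009, -0.0008, -0.0001, -0.0023, -0.0001,  0.0017, -0.0004]), 'joint_torque': array([  0.0013, -62.4549,   0.0248, -39.0723,  -0.0613,   0.0364,
         0.0001]), 'ee_pos': array([ 0.1875, -0.5958,  0.2218]), 'eef_rot': array([ 0.8063, -0.5915, -0.0005, -0.0004]), 'ft_force': array([ 0.5909, -1.0529, -0.1341]), 'torque': array([0.0416, 0.0269, 0.0323]), 'width': 0.08695963935714134}
```

View pics/scene0.png

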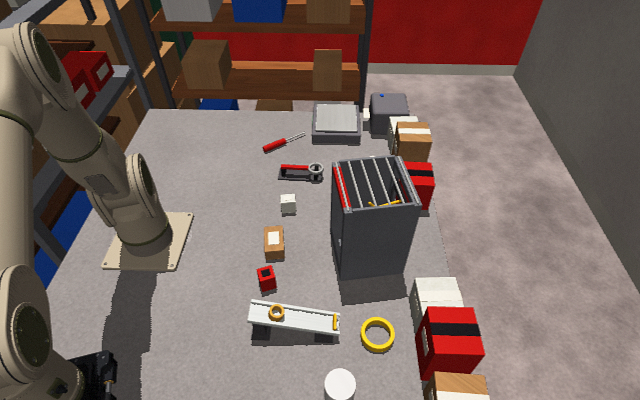

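View pics/top0.png

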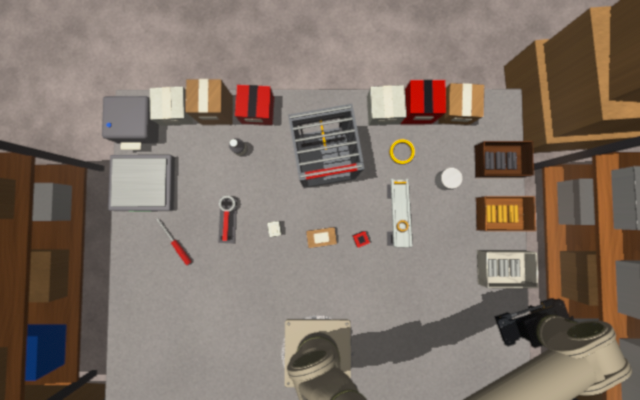

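The scene view shows the chute (250-340, 300-340), the bushing (277,312), the gauge (280-323, 172) and the cabinet (330-420, 155-275). In the top view, the chute is at (401,180-247), the bushing at (403,226), the gauge ring at (227,203) and the lintel near (330,172).

Run:
```python
from h import *
np.set_printoptions(precision=4,suppress=True)
L={n:dict(np.load(f'{n}0.npz')) for n in('scene','top')}
def blobs(c,lo,hi,box,amin=15):
    h=cv2.cvtColor(c['img'],cv2.COLOR_RGB2HSV); m=cv2.inRange(h,np.array(lo),np.array(hi))
    if lo[0]==0: m|=cv2.inRange(h,np.array((172,)+tuple(lo[1:])),np.array((180,255,255)))
    k=np.zeros_like(m);x0,y0,x1,y1=box;k[y0:y1,x0:x1]=m[y0:y1,x0:x1]
    for q in cv2.findContours(k,cv2.RETR_EXTERNAL,cv2.CHAIN_APPROX_NONE)[0]:
        if cv2.contourArea(q)>=amin:
            rc=cv2.minAreaRect(q); print(lo,cv2.contourArea(q),'rect',np.round(rc[0],1),np.round(rc[1],1),round(rc[2],1),'box',np.round(cv2.boxPoints(rc),1).tolist())
print('top');t=L['top']
blobs(t,(0,150,70),(6,255,255),(200,150,380,260)); blobs(t,(12,130,100),(35,255,255),(300,100,425,245),6)
print('scene');s=L['scene']
blobs(s,(0,150,70),(6,255,255),(240,120,400,300)); blobs(s,(12,130,100),(35,255,255),(240,160,420,355),6)
save(t,'pics/t1.png',(200,95,420,260),3.6); save(s,'pics/s1.png',(230,150,430,350),3)
```

```text
top
(0, 150, 70) 145.5 rect [360.9 238.8] [12.6 13.4] 68.2 box [[352.3999938964844, 235.39999389648438], [364.79998779296875, 230.5], [369.5, 242.1999969482422], [357.1000061035156, 247.1999969482422]]
(0, 150, 70) 108.0 rect [225.1 226. ] [ 5.1 28.2] 3.2 box [[221.8000030517578, 239.89999389648438], [223.3000030517578, 211.6999969482422], [228.39999389648438, 212.0], [226.89999389648438, 240.1999969482422]]
(0, 150, 70) 61.5 rect [331.  173.5] [ 2.6 50.8] 80.5 box [[305.70001220703125, 176.39999389648438], [355.79998779296875, 168.0], [356.29998779296875, 170.60000610351562], [306.20001220703125, 179.0]]
(0, 150, 70) 30.5 rect [330.4 168.1] [ 1.9 49.8] 80.1 box [[305.70001220703125, 171.39999389648438], [354.79998779296875, 162.89999389648438], [355.1000061035156, 164.8000030517578], [306.1000061035156, 173.39999389648438]]
(12, 130, 100) 100.0 rect [321.1 236.8] [15. 26.] 81.9 box [[307.20001220703125, 231.3000030517578], [332.8999938964844, 227.60000610351562], [335.1000061035156, 242.39999389648438], [309.29998779296875, 246.10000610351562]]
(12, 130, 100) 78.5 rect [402. 226.] [
[... 1916 characters left out ...]
333.0, 329.0]]
(12, 130, 100) 167.0 rect [276. 312.] [16. 14.] 90.0 box [[269.0, 304.0], [283.0, 304.0], [283.0, 320.0], [269.0, 320.0]]
(12, 130, 100) 407.5 rect [273.2 238.4] [24.8 18.5] 86.4 box [[263.20001220703125, 226.60000610351562], [281.70001220703125, 225.5], [283.29998779296875, 250.1999969482422], [264.79998779296875, 251.39999389648438]]
(12, 130, 100) 11.5 rect [370.8 203.8] [6.4 2.8] 45.0 box [[367.5, 202.5], [369.5, 200.5], [374.0, 205.0], [372.0, 207.0]]
(12, 130, 100) 16.0 rect [395.5 201.5] [2.7 9.5] 76.0 box [[390.6000061035156, 201.39999389648438], [399.79998779296875, 199.10000610351562], [400.3999938964844, 201.60000610351562], [391.20001220703125, 203.89999389648438]]
```

View pics/t1.png

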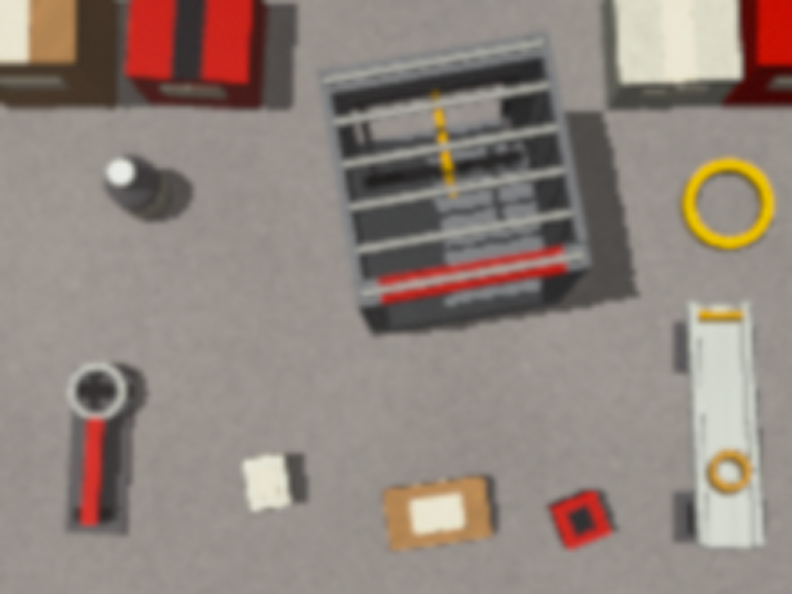

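View pics/s1.png

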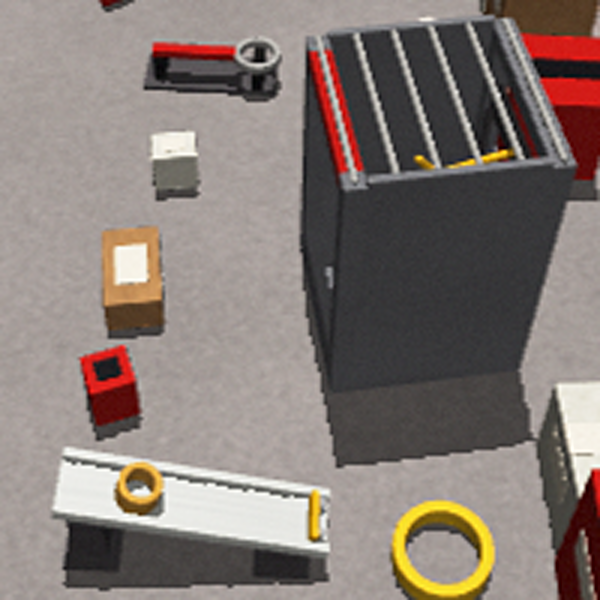

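Top crop: cabinet roof corners at about (322,75), (547,40), (587,258) and (363,298), hook tip (453,195), bushing (729,472), stop (720,315), ring (97,390). Scene crop: hook tip (417,158), crook (432,168), ring (257,55), bushing (140,488), stop (315,514).

Run:
```python
from h import *
np.set_printoptions(precision=4,suppress=True)
t=dict(np.load('top0.npz'));s=dict(np.load('scene0.npz'))
T=lambda u,v:((u+.5)/3.6-.5+200,(v+.5)/3.6-.5+95)
S=lambda u,v:((u+.5)/3-.5+230,(v+.5)/3-.5+150)
for n,a,b in [('roofFL',(363,298),(308,38)),('roofFR',(587,258),(347,187)),('roofRR',(547,40),(575,165)),('roofRL',(322,75),(510,18)),
 ('tip',(453,195),(417,158)),('ring',(97,390),(257,53)),('handle end',(90,522),(153,48)),('bush',(729,472),(140,484)),('stop',(720,315),(315,512)),
 ('brownFL',(386,491),(104,231))]:
    ra,rb=ray(t,*T(*a)),ray(s,*S(*b)); p=tri(ra,rb)
    g=np.linalg.norm(np.cross(p-ra[0],ra[1]))*1000
    print(n,p,'gap',round(2*g,1))
print('cam',ray(t,0,0)[0],ray(s,0,0)[0])
print('roof corners z=.305/.311'); 
for q in[(363,298),(587,258),(547,40),(322,75)]: print(onz(t,*T(*q),.311))
for q in[(308,38),(347,187),(575,165),(510,18)]: print(onz(s,*S(*q),.311))
print('ring/handle .048',onz(t,*T(97,390),.048),onz(t,*T(90,522),.048),onz(s,*S(257,53),.048),onz(s,*S(153,48),.048), 'red mid',onz(t,225.1,226,.048),onz(s,294,166.8,.048))
print('chute edges'); 
for z,q in[(.04,(690,303)),(.04,(750,303)),(.099,(698,545)),(.099,(763,545))]: print(onz(t,*T(*q),z))
for z,q in[(.04,(329,489)),(.04,(328,553)),(.099,(64,450)),(.099,(53,517))]: print(onz(s,*S(*q),z))
```

```text
roofFL [0.5868 0.0475 0.3073] gap 3.4
roofFR [ 0.6196 -0.1315  0.3054] gap 2.4
roofRR [ 0.8027 -0.1007  0.3035] gap 7.7
roofRL [0.7706 0.0814 0.3068] gap 2.5
tip [ 0.6864 -0.0253  0.2283] gap 2.3
ring [0.5255 0.3201 0.044 ] gap 0.8
handle end [0.3969 0.3248 0.0444] gap 0.4
bush [ 0.448  -0.2863  0.0897] gap 2.8
stop [ 0.5995 -0.2877  0.0499] gap 2.4
brownFL [0.4011 0.0311 0.0505] gap 53.6
cam [ 0.4702 -0.0071  1.4632] [ 0.5764 -0.7675  1.0157]
roof corners z=.305/.311
[0.5881 0.0475 0.311 ]
[ 0.6201 -0.1308  0.311 ]
[ 0.7966 -0.0998  0.311 ]
[0.7682 0.0811 0.311 ]
[0.5851 0.043  0.311 ]
[ 0.6181 -0.1368  0.311 ]
[ 0.8044 -0.1069  0.311 ]
[0.7708 0.0768 0.311 ]
ring/handle .048 [0.5249 0.3191 0.048 ] [0.3969 0.3239 0.048 ] [0.5261 0.3157 0.048 ] [0.3978 0.3208 0.048 ] red mid [0.4443 0.323  0.048 ] [0.4474 0.3161 0.048 ]
chute edges
[ 0.611  -0.2606  0.04  ]
[ 0.611  -0.3193  0.04  ]
[ 0.3791 -0.255   0.099 ]
[ 0.3792 -0.3153  0.099 ]
[ 0.6134 -0.26    0.04  ]
[ 0.6124 -0.3205  0.04  ]
[ 0.3814 -0.2608  0.099 ]
[ 0.3815 -0.323   0.099 ]
```

Request:
play_rows:
  commands:
    - [1.3,1.9,0,0,0,-0.02,0]
    - [2.6,3.85,0,0,0,-0.039,0]
    - [2.6,3.85,0,0,0,-0.039,0]
    - [2.6,3.85,0,0,0,-0.039,0]
    - [2.6,3.85,-0.5,0,0,-0.039,0]
    - [2.6,3.85,-0.5,0,0,-0.039,0]
    - [2.6,3.85,-0.5,0,0,-0.039,0]
    - [2.6,3.85,-0.5,0,0,-0.039,0]
    - [1.3,1.9,-0.2,0,0,-0.022,0]
    - [0,0,0,0,0,0,0]
  grip_force: 20

```text
time: 1.35
ee_pos: [0.3963, -0.2871, 0.2003]
eef_rot: [-0.705, 0.71, 0.0, 0.0]
ft_force: [-0.2, -0.5, -0.3]
width: 0.0019
```

```bash
cat > log.py <<'E'
from h import *
import json
def log(pr=True):
    s=r.read_state(); open('log.txt','a').write(json.dumps([list(map(float,s[k])) for k in('joint_positions','ee_pos','eef_rot')])+'\n')
    if pr: print(round(s['time'],2),np.round(s['ee_pos'],4),np.round(R.from_quat(s['eef_rot']).as_matrix()[:,[0,2]].T,3).tolist(),np.round(s['ft_force'],1),round(s['width'],4),np.round(s['joint_positions'],3))
E
cat > log.txt <<'E'
[[1.2434,0.3328,-0.0647,1.4609,0.0216,1.3499,-0.0885],[0.1875,-0.5958,0.2218],[0.8063,-0.5915,-0.0005,-0.0004]]
E
python3 -c "
from log import *
log()"
```

```text
1.35 [ 0.3963 -0.2871  0.2003] [[-0.007, -1.0, -0.0], [-0.0, 0.001, -1.0]] [-0.2 -0.5 -0.3] 0.0019 [ 0.845  0.067 -0.323  1.825  0.022  1.253 -1.061]
```

Request:
play_rows:
  commands:
    - [0,0,-1.5,0,0,0,0]
    - [-0.1,0,-2.5,0,0,0,0]
    - [0,0,-2.5,0,0,0,0]
    - [0,0,-2,0,0,0,0]
    - [0,0,-1.3,0,0,0,0]
    - [0,0,0,0,0,0,0]

```text
time: 2.1
ee_pos: [0.3936, -0.2889, 0.1015]
eef_rot: [-0.703, 0.711, 0.001, -0.0]
ft_force: [0.5, 0.1, 0.2]
width: 0.0006
```

```bash
python3 -c "
from log import *
log()
c=snap('scene');save(c,'pics/p1.png',(210,240,400,370),4)
"
```

```text
2.1 [ 0.3936 -0.2889  0.1015] [[-0.011, -1.0, -0.001], [-0.002, 0.001, -1.0]] [0.5 0.1 0.2] 0.0006 [ 0.839  0.163 -0.322  1.943  0.059  1.046 -1.091]
```

View pics/p1.png

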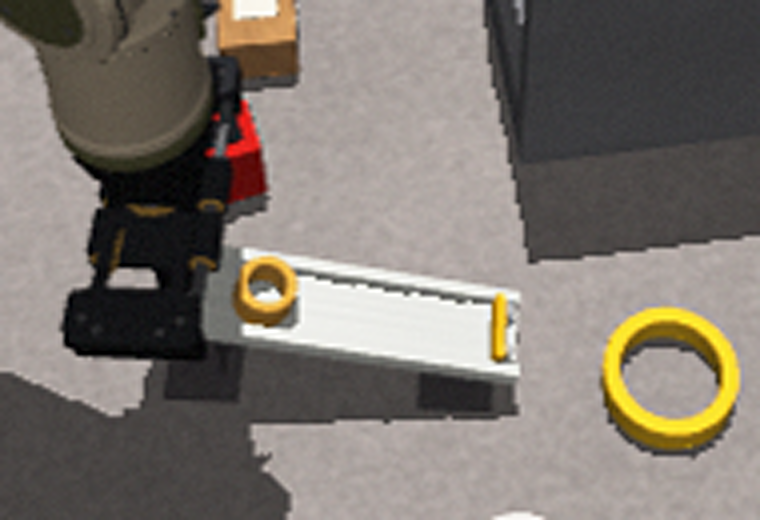

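Request:
play_rows:
  commands:
    - [0.6,0,-0.15,0,0,0,0]
    - [0.6,0,-0.15,0,0,0,0]
    - [0.8,0,-0.2,0,0,0,0]
    - [0.8,0,-0.2,0,0,0,0]
    - [0.8,0,-0.2,0,0,0,0]
    - [0.8,0,-0.2,0,0,0,0]
    - [0.8,0,-0.2,0,0,0,0]
    - [0.8,-0.1,-0.2,0,0,0,0]
    - [0.8,0,-0.2,0,0,0,0]
    - [0.8,0,-0.2,0,0,0,0]
    - [0.8,0,-0.2,0,0,0,0]
    - [0.8,0,-0.2,0,0,0,0]
    - [0.8,0,-0.2,0,0,0,0]
    - [0.8,0,-0.2,0,0,0,0]
    - [0.8,0,-0.2,0,0,0,0]
    - [0.8,0,-0.2,0,0,0,0]
    - [0.8,0,-0.2,0,0,0,0]
    - [0.6,0,-0.15,0,0,0,0]
    - [0.4,0,-0.1,0,0,0,0]
    - [0,0,0,0,0,0,0]

```text
time: 4.65
ee_pos: [0.5368, -0.2896, 0.067]
eef_rot: [-0.704, 0.711, -0.0, 0.0]
ft_force: [-0.4, -0.3, -0.8]
width: 0.0005
```

```bash
python3 -c "
from log import *
log()
c=snap('scene');save(c,'pics/p2.png',(210,240,400,370),4)
"
```

```text
4.65 [ 0.5368 -0.2896  0.067 ] [[-0.01, -1.0, -0.0], [0.0, 0.0, -1.0]] [-0.4 -0.3 -0.8] 0.0005 [ 0.681  0.45  -0.328  1.659  0.161  1.059 -1.277]
```

View pics/p2.png

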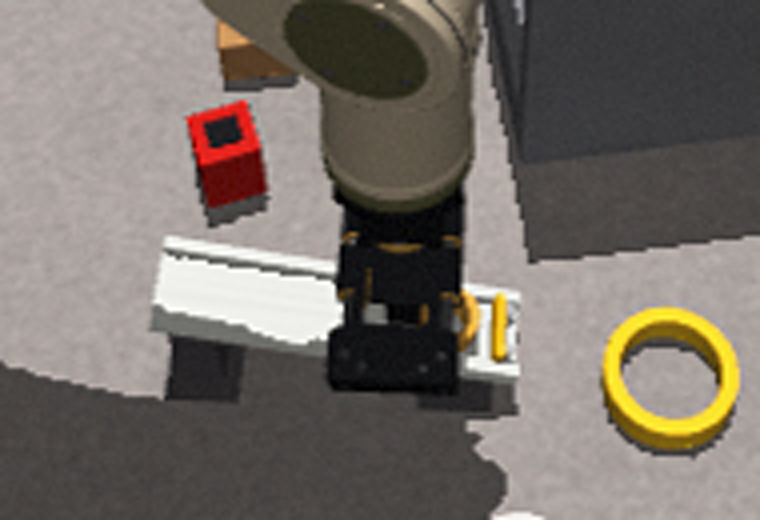

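The bushing's downhill edge is at about x=481 and the stop at 493, so roughly 8 mm remain.

Request:
play_rows:
  commands:
    - [0.4,0,-0.1,0,0,0,0]
    - [0.3,0,-0.08,0,0,0,0]
    - [0.2,0,-0.05,0,0,0,0]
    - [0.2,0,-0.05,0,0,0,0]
    - [0.1,0,-0.02,0,0,0,0]
    - [0,0,0,0,0,0,0]

```text
time: 5.45
ee_pos: [0.5487, -0.2897, 0.064]
eef_rot: [-0.704, 0.711, -0.0, 0.0]
ft_force: [0.5, -0.1, 0.3]
width: 0.0004
```

```bash
python3 -c "
from log import *
log()
"
```

```text
5.45 [ 0.5487 -0.2897  0.064 ] [[-0.01, -1.0, 0.0], [0.0, -0.0, -1.0]] [ 0.5 -0.1  0.3] 0.0004 [ 0.668  0.474 -0.326  1.632  0.168  1.064 -1.288]
```

Request:
play_rows:
  commands:
    - [0.1,0,-0.03,0,0,0,0]
    - [0.1,0,-0.02,0,0,0,0]
    - [0,0,0,0,0,0,0]

```text
time: 5.82
ee_pos: [0.5496, -0.2899, 0.0635]
eef_rot: [-0.703, 0.711, 0.001, -0.001]
ft_force: [-5.5, -0.2, 5.4]
width: 0.0005
```

Request:
play_rows:
  commands:
    - [0.1,0,-0.03,0,0,0,0]
    - [0,0,0,0,0,0,0]

```text
time: 6.08
ee_pos: [0.5499, -0.29, 0.0634]
eef_rot: [-0.703, 0.711, 0.001, -0.001]
ft_force: [-9.2, 1.9, 8.9]
width: 0.0005
```

Request:
play_rows:
  commands:
    - [0.1,0,-0.03,0,0,0,0]
    - [0,0,0,0,0,0,0]

```text
time: 6.32
ee_pos: [0.5501, -0.2901, 0.0633]
eef_rot: [-0.703, 0.711, 0.002, -0.002]
ft_force: [-15.2, 1.7, 13.3]
width: 0.0002
```

Request:
play_rows:
  commands:
    - [-0.8,0,0.25,0,0,0,0]
    - [-1.2,0,0.4,0,0,0,0]
    - [-0.5,0,2,0,0,0,0]
    - [-1,0,4,0,0,0,2]
    - [-1,0,4,0,0,0,4]
    - [-1,0,4,0,0,0,5]
    - [-1.5,1,3,0,0,0,5]
    - [-1.5,3,1,0,0,0,5]
    - [-1,5,0,0,0,0,5]
    - [0,6,0,0,0,0,5]
    - [0,6,0,0,0,0,5]
    - [0,6,0,0,0,0,5]
    - [0,6,0,0,0,0,5]
    - [0,6,0,0,0,0,5]
    - [0,6,0,0,0,0,5]
    - [0,6,0,0,0,0,5]
    - [0,6,0,0,0,0,5]
    - [0,3,0,0,0,0,5]
    - [0,1,0,0,0,0,5]
    - [0,0,0,0,0,0,5]

```text
time: 8.82
ee_pos: [0.4577, 0.32, 0.25]
eef_rot: [-0.704, 0.711, -0.0, 0.0]
ft_force: [-0.3, -0.0, -0.8]
width: 0.0502
```

Run:
```python
from log import *
log()
s=snap('scene');t=snap('top')
a=s['img'][240:370,210:400,::-1];b=t['img'][130:260,190:420,::-1]
cv2.imwrite('pics/p3.png',np.vstack([cv2.resize(a,(570,390),interpolation=2),cv2.resize(b,(570,322),interpolation=2)])[:, :][:600+112])
import json
from scipy.optimize import least_squares
D=[json.loads(l) for l in open('log.txt')]
def fk(p,q):
    h0,L1,L2,Lt,e1,e2,w=p
    A=R.identity();x=np.zeros(3);z=np.array([0,0,1.])
    Z=lambda a:R.from_euler('z',a);Y=lambda a:R.from_euler('y',a)
    A=Z(-q[0]);x=np.array([0,0,h0]);A=A*Y(q[1])*Z(SG[0]*q[2]);x=x+A.apply([e1,0,L1])
    A=A*Y(q[3])*Z(SG[1]*q[4]);x=x+A.apply([e2,0,L2]);A=A*Y(q[5]);x=x+A.apply([w,0,0]);A=A*Z(SG[2]*q[6]);x=x+A.apply([0,0,Lt])
    return x,A
import itertools
for SG in itertools.product((1,-1),repeat=3):
    def f(p):
        o=[]
        for q,x,g in D:
            X,A=fk(p,q);o+=list(X-x)+list(.2*(R.from_quat(g).as_matrix()[:,2]-A.as_matrix()[:,2]))
        return o
    s=least_squares(f,[.33,.45,.45,.4,0,0,0]); print(SG,np.round(s.x,4),np.sqrt(s.cost), max(map(abs,s.fun)))
    print([np.round((fk(s.x,q)[1].inv()*R.from_quat(g)).as_rotvec(),2).tolist() for q,x,g in D][:3])
```

```text
8.82 [0.4577 0.32   0.25  ] [[-0.01, -1.0, 0.0], [0.001, -0.0, -1.0]] [-0.3 -0.  -0.8] 0.0502 [ 0.049  0.28  -0.885  1.563  0.219  1.402 -2.434]
(1, 1, 1) [-1.772526e+02  1.788000e+00  4.428000e-01 -1.758074e+02 -1.905000e-01
 -1.540000e-02  3.719000e-01] 0.3685949692310062 0.2910758760450184
[[0.0, -0.0, -3.1], [0.0, -0.0, -1.68], [0.0, 0.0, -1.66]]
(1, 1, -1) [-1.772523e+02  1.788000e+00  4.428000e-01 -1.758072e+02 -1.905000e-01
 -1.540000e-02  3.719000e-01] 0.3685949692309533 0.29107590387715565
[[-0.0, 0.0, 3.01], [0.0, 0.0, 2.48], [-0.0, -0.0, 2.45]]
(1, -1, 1) [-1.2241  0.5746  0.4005 -0.4241 -0.0878 -0.6077  0.2258] 0.33019437614242514 0.23371523672045738
[[0.0, -0.07, -3.09], [0.02, -0.04, -1.66], [0.04, -0.11, -1.59]]
(1, -1, -1) [-1.2241  0.5746  0.4005 -0.4241 -0.0878 -0.6077  0.2258] 0.33019437614242514 0.2337152380730358
[[0.0, 0.06, 3.02], [0.04, 0.04, 2.5], [0.09, 0.1, 2.5]]
(-1, 1, 1) [-0.2346  0.4539  0.4814 -0.1246 -0.015  -0.0066 -0.0111] 0.09764202347636117 0.06105923341360991
[[0.0, 0.06, -2.97], [0.0, 0.04, -1.03], [0.0, 0.11, -1.02]]
(-1, 1, -1) [-0.2346  0.4539  0.4814 -0.1246 -0.015  -0.0066 -0.0111] 0.0976420234763612 0.06105923341360987
[[-0.01, -0.07, 3.13], [-0.06, -0.03, 3.13], [-0.14, -0.07, 3.08]]
(-1, -1, 1) [-1.73876e+01  6.10500e-01  4.99300e-01 -1.72018e+01 -3.80000e-03
  6.64000e-02  4.13000e-02] 0.05751848894369678 0.04822552448573042
[[0.0, -0.0, -2.96], [0.0, 0.0, -1.02], [0.0, 0.0, -0.96]]
(-1, -1, -1) [-1.73876e+01  6.10500e-01  4.99300e-01 -1.72019e+01 -3.80000e-03
  6.64000e-02  4.13000e-02] 0.057518488943714245 0.048225540275390555
[[-0.0, 0.0, 3.14], [0.0, 0.0, -3.14], [-0.0, 0.0, 3.14]]
```

View pics/p3.png

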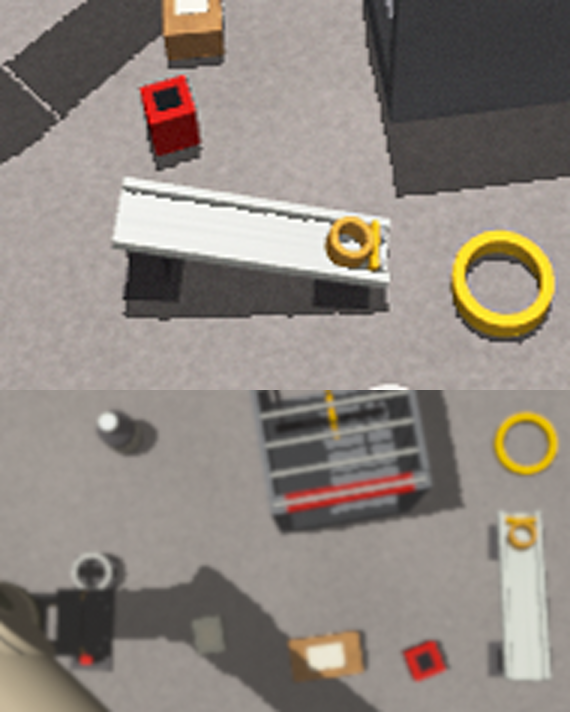

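The bushing now sits against the stop (scene half: bushing 350,240 and stop 376,245). The other objects look unmoved. Joint 7 is close to its limit, so I'll turn the gripper by half a turn.

Request:
play_rows:
  commands:
    - [0,0,0,0,0,0.09,5]
    - [0,0,0,0,0,0.178,5]
    - [0,0,0,0,0,0.178,5]
    - [0,0,0,0,0,0.178,5]
    - [0,0,0,0,0,0.178,5]
    - [0,0,0,0,0,0.178,5]
    - [0,0,0,0,0,0.178,5]
    - [0,0,0,0,0,0.178,5]
    - [0,0,0,0,0,0.178,5]
    - [0,0,0,0,0,0.178,5]
    - [0,0,0,0,0,0.178,5]
    - [0,0,0,0,0,0.178,5]
    - [0,0,0,0,0,0.178,5]
    - [0,0,0,0,0,0.178,5]
    - [0,0,0,0,0,0.178,5]
    - [0,0,0,0,0,0.178,5]
    - [0,0,0,0,0,0.178,5]
    - [0,0,0,0,0,0.178,5]
    - [0,0,0,0,0,0,5]

```text
time: 11.3
ee_pos: [0.4582, 0.3188, 0.2494]
eef_rot: [0.721, 0.693, -0.0, 0.0]
ft_force: [0.4, 0.8, -0.5]
width: 0.0499
```

```bash
python3 -c "
from log import *
log()"
```

```text
11.3 [0.4582 0.3188 0.2494] [[0.039, 0.999, -0.001], [0.0, -0.001, -1.0]] [ 0.4  0.8 -0.5] 0.0499 [ 0.355  0.536 -1.417  1.553  0.531  1.509  0.458]
```

Request:
play_rows:
  commands:
    - [-1,0,0,0,-0.1,0,5]
    - [-1,0,0,0,-0.17,0,5]
    - [-1,0,0,0,-0.17,0,5]
    - [0,0,0,0,0,0,5]

```text
time: 11.8
ee_pos: [0.4282, 0.323, 0.253]
eef_rot: [0.709, 0.689, 0.109, 0.107]
ft_force: [0.6, -0.0, 1.6]
width: 0.0499
```

```bash
python3 -c "
from log import *
log()"
```

```text
11.8 [0.4282 0.323  0.253 ] [[0.028, 1.0, 0.007], [0.302, -0.002, -0.953]] [ 0.6 -0.   1.6] 0.0499 [ 0.536  0.014 -1.395  1.812  0.271  1.138  0.594]
```

```bash
cat > kin.py <<'E'
from h import *
import json
from scipy.optimize import least_squares
Z=lambda a:R.from_euler('z',a);Y=lambda a:R.from_euler('y',a)
def fk(p,q):
    h0,L1,L2,Lt,e1,e2,w,b=p[:8]
    A=Z(-q[0]);x=np.array([0,0,h0])+A.apply([b,0,0]);A=A*Y(q[1])*Z(-q[2]);x=x+A.apply([e1,0,L1])
    A=A*Y(q[3])*Z(-q[4]);x=x+A.apply([e2,0,L2]);A=A*Y(q[5]);x=x+A.apply([w,0,0]);A=A*Z(-q[6]+np.pi);return x+A.apply([0,0,Lt]),A
def fit():
    D=[json.loads(l) for l in open('log.txt')]
    def f(p):
        o=[]
        for q,x,g in D:
            X,A=fk(p,q);o+=list(X-x)+list(.2*(A.inv()*R.from_quat(g)).as_rotvec())
        return np.array(o)
    s=least_squares(f,[.33,.45,.45,.4,0,0,0,0]);return s.x,f(s.x).reshape(-1,6)
if __name__=='__main__':
    p,e=fit();print(np.round(p,4));print(np.round(e,4))
E
python3 kin.py
```

```text
[0.2423 0.454  0.4722 0.3213 0.0203 0.0251 0.0353 0.039 ]
[[ 0.0409  0.0134 -0.0069  0.      0.     -0.    ]
 [ 0.0197  0.0252  0.001  -0.      0.      0.    ]
 [ 0.0164  0.0256  0.0054  0.      0.     -0.    ]
 [ 0.012   0.0259  0.0013 -0.      0.     -0.    ]
 [ 0.0118  0.0261  0.0008 -0.      0.     -0.    ]
 [ 0.0001  0.0078 -0.0005  0.      0.     -0.    ]
 [ 0.0124 -0.0137  0.0056 -0.     -0.      0.    ]
 [ 0.0008 -0.0207 -0.0067 -0.     -0.      0.    ]]
```

```bash
sed -i 's/h0,L1,L2,Lt,e1,e2,w,b=p\[:8\]/h0,L1,L2,Lt,e1,e2,w,b,d0,d1,d2,d3=p/;s/\[b,0,0\]/[b,d0,0]/;s/\[e1,0,L1\]/[e1,d1,L1]/;s/\[e2,0,L2\]/[e2,d2,L2]/;s/\[w,0,0\]/[w,d3,0]/;s/,0,0,0,0\]);return/]+[0]*8);return/' kin.py
python3 kin.py
```

```text
[ 0.2582  0.4485  0.49    0.3518  0.     -0.      0.      0.     -0.0218
 -0.0235 -1.447   1.4466]
[[-0. -0.  0.  0.  0. -0.]
 [ 0.  0. -0. -0.  0.  0.]
 [ 0.  0.  0.  0.  0. -0.]
 [ 0.  0. -0. -0.  0. -0.]
 [ 0.  0. -0. -0.  0. -0.]
 [-0.  0. -0.  0.  0. -0.]
 [ 0. -0.  0. -0. -0.  0.]
 [ 0. -0. -0. -0. -0.  0.]]
```

```bash
cat > plan.py <<'E'
from kin import *
p,_=fit()
lo=np.array([-2.6,-.5,-1.47,.16,-1.27,.06,-2.6]);hi=np.array([2.6,2.12,1.34,2.42,4.41,2.06,2.6])
rng=np.random.default_rng(0)
def ik(x,A,n=12,seed=None):
    best=(9,None)
    for k in range(n):
        q0=seed if (k==0 and seed is not None) else rng.uniform(lo+.2,hi-.2)
        s=least_squares(lambda q:np.r_[fk(p,q)[0]-x,.3*(fk(p,q)[1].inv()*A).as_rotvec()],q0,bounds=(lo+.03,hi-.03),max_nfev=60)
        e=np.linalg.norm(s.fun)
        if e<best[0]: best=(e,s.x)
        if e<1e-4: break
    return best
O=np.array([.599,-.0435,0]);yaw=np.deg2rad(10.5);C=Z(yaw)
def tool(el,frame): # tool z at elevation el in frame xz-plane, tool x=+y frame
    z=np.array([np.cos(el),0,np.sin(el)]);x=np.array([0,1.,0]);return frame*R.from_matrix(np.c_[x,np.cross(z,x),z])
def cab(eye,e,al,xg):
    d=np.array([np.cos(e),0,np.sin(e)]);G=np.array([eye[0],0,eye[1]])-(.085-xg)*d
    el=e-np.pi/2+al;tz=np.array([np.cos(el),0,np.sin(el)]);B=G-.051*tz
    bx=B[0]+.0375*abs(tz[2]);bz=B[2]-.0375*abs(tz[0])
    return O+C.apply(G+.019*tz),tool(el,C),bx,bz,G
E
python3 - <<'E'
from plan import *
rad=np.deg2rad
for al in (0,20,30,40,50):
  xg=-.018
  g=Z(rad(-2)); G=np.array([.4405,.321,.042])+g.apply([xg,0,0]); T=tool(rad(al-90),g)
  eg,q=ik(G+T.apply([0,0,.019]),T)
  o=[]
  for nm,eye,e in [('pre',(.072,.250),40),('thr',(.101,.214),40),('f50',(.110-.021*np.cos(rad(50)),.209-.021*np.sin(rad(50))),50),('f60',(.0995,.191),60),('f70',(.103,.189),70)]:
    x,A,bx,bz,Gc=cab(eye,rad(e),rad(al),xg); err,q=ik(x,A)
    o.append((nm,round(err,3),'bx',round(bx*1000),'bz',round(bz*1000)))
  print(al,'cradle',round(eg,4),o)
E
```

```text
0 cradle 0.0 [('pre', np.float64(0.0), 'bx', -11, 'bz', 199), ('thr', np.float64(0.0), 'bx', 18, 'bz', 163), ('f50', np.float64(0.0), 'bx', 15, 'bz', 118), ('f60', np.float64(0.0), 'bx', 23, 'bz', 95), ('f70', np.float64(0.0), 'bx', 33, 'bz', 74)]
20 cradle 0.0 [('pre', np.float64(0.0), 'bx', -32, 'bz', 177), ('thr', np.float64(0.0), 'bx', -3, 'bz', 141), ('f50', np.float64(0.0), 'bx', -5, 'bz', 96), ('f60', np.float64(0.0), 'bx', 4, 'bz', 74), ('f70', np.float64(0.0), 'bx', 17, 'bz', 55)]
30 cradle 0.0 [('pre', np.float64(0.017), 'bx', -42, 'bz', 166), ('thr', np.float64(0.0), 'bx', -13, 'bz', 130), ('f50', np.float64(0.0), 'bx', -13, 'bz', 86), ('f60', np.float64(0.0), 'bx', -3, 'bz', 64), ('f70', np.float64(0.0), 'bx', 24, 'bz', 46)]
40 cradle 0.0 [('pre', np.float64(0.03), 'bx', -51, 'bz', 156), ('thr', np.float64(0.007), 'bx', -22, 'bz', 120), ('f50', np.float64(0.0), 'bx', -21, 'bz', 77), ('f60', np.float64(0.0), 'bx', 4, 'bz', 56), ('f70', np.float64(0.0), 'bx', 33, 'bz', 40)]
50 cradle 0.0 [('pre', np.float64(0.026), 'bx', -58, 'bz', 146), ('thr', np.float64(0.0), 'bx', -29, 'bz', 110), ('f50', np.float64(0.0), 'bx', -13, 'bz', 68), ('f60', np.float64(0.0), 'bx', 13, 'bz', 49), ('f70', np.float64(0.0), 'bx', 42, 'bz', 34)]
```

Run:
```python
from plan import *
rad=np.deg2rad
xg=-.018
for al in (22,27):
  print('al',al)
  for eye in [(-.06,.245),(-.02,.245),(.02,.245),(.05,.245),(.076,.244),(.09,.229),(.101,.214)]:
    print(eye,[(e,round(ik(*cab(eye,rad(e),rad(al),xg)[:2],n=8)[0],3)) for e in(0,10,20,30,40)])
  for e in (40,50,55,60):
    eye=(.110-.021*np.cos(rad(e)),.209-.021*np.sin(rad(e)));c=cab(eye,rad(e),rad(al),xg);print(e,round(ik(*c[:2])[0],3),c[2:4])
```

```text
al 22
(-0.06, 0.245) [(0, np.float64(0.003)), (10, np.float64(0.0)), (20, np.float64(0.015)), (30, np.float64(0.057)), (40, np.float64(0.095))]
(-0.02, 0.245) [(0, np.float64(0.0)), (10, np.float64(0.0)), (20, np.float64(0.0)), (30, np.float64(0.075)), (40, np.float64(0.061))]
(0.02, 0.245) [(0, np.float64(0.0)), (10, np.float64(0.0)), (20, np.float64(0.0)), (30, np.float64(0.024)), (40, np.float64(0.03))]
(0.05, 0.245) [(0, np.float64(0.0)), (10, np.float64(0.0)), (20, np.float64(0.0)), (30, np.float64(0.01)), (40, np.float64(0.013))]
(0.076, 0.244) [(0, np.float64(0.0)), (10, np.float64(0.0)), (20, np.float64(0.0)), (30, np.float64(0.0)), (40, np.float64(0.0))]
(0.09, 0.229) [(0, np.float64(0.0)), (10, np.float64(0.0)), (20, np.float64(0.0)), (30, np.float64(0.0)), (40, np.float64(0.0))]
(0.101, 0.214) [(0, np.float64(0.0)), (10, np.float64(0.0)), (20, np.float64(0.0)), (30, np.float64(0.0)), (40, np.float64(0.0))]
40 0.0 (np.float64(-0.012414654578087655), np.float64(0.1201268513687398))
50 0.0 (np.float64(-0.0066214086431231785), np.float64(0.09410573640530077))
55 0.0 (np.float6
[... 676 characters left out ...]
)]
(0.076, 0.244) [(0, np.float64(0.0)), (10, np.float64(0.0)), (20, np.float64(0.0)), (30, np.float64(0.0)), (40, np.float64(0.009))]
(0.09, 0.229) [(0, np.float64(0.0)), (10, np.float64(0.0)), (20, np.float64(0.0)), (30, np.float64(0.0)), (40, np.float64(0.001))]
(0.101, 0.214) [(0, np.float64(0.0)), (10, np.float64(0.0)), (20, np.float64(0.0)), (30, np.float64(0.0)), (40, np.float64(0.0))]
40 0.0 (np.float64(-0.017282841154479978), np.float64(0.11470269194735555))
50 0.0 (np.float64(-0.010962872367282935), np.float64(0.08894411539533749))
55 0.0 (np.float64(-0.006408158327347359), np.float64(0.07738792207931944))
60 0.0 (np.float64(-0.0009675079133728776), np.float64(0.06683337614582321))
```

Request:
play_rows:
  commands:
    - [0.1,-0.1,-2,0,-0.065,0,5]
    - [0.1,0,-4,0,-0.065,0,5]
    - [0,0,-4,0,0,0,5]
    - [0,0,-4,0,0,0,5]
    - [0,0,-3,0,0,0,5]
    - [0,0,0,0,0,0,5]

```text
time: 12.55
ee_pos: [0.43, 0.3219, 0.0785]
eef_rot: [0.701, 0.682, 0.151, 0.144]
ft_force: [-0.4, 0.9, 0.1]
width: 0.05
```

Run:
```python
from log import *
log()
c=snap('scene');save(c,'pics/p4.png',(230,120,350,210),6)
```

```text
12.55 [0.43   0.3219 0.0785] [[0.025, 1.0, 0.015], [0.409, 0.004, -0.912]] [-0.4  0.9  0.1] 0.05 [ 0.204  0.325 -1.243  2.097  0.894  0.892 -0.013]
```

View pics/p4.png

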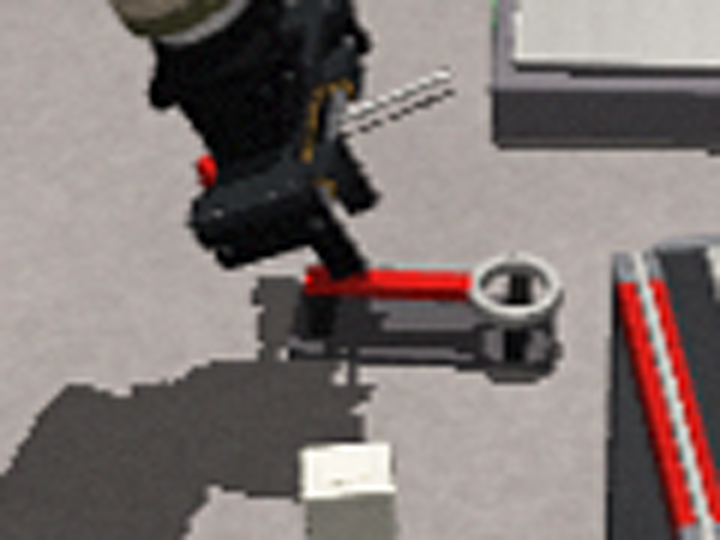

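The fingers straddle the handle, with the near fingertip at (350,270) and the handle running from x=305 to 475. Next I descend and grip.

Request:
play_rows:
  commands:
    - [0,0,-2,0,0,0,5]
    - [0,0,-2,0,0,0,5]
    - [0,0,-1,0,0,0,5]
    - [0,0,-0.4,0,0,0,5]
    - [0,0,0,0,0,0,5]
  grip_force: 35

```text
time: 13.22
ee_pos: [0.4314, 0.3227, 0.0283]
eef_rot: [0.7, 0.682, 0.154, 0.147]
ft_force: [-0.2, 0.3, -0.3]
width: 0.0494
```

Request:
play_rows:
  commands:
    - [0,0,0,0,0,0,3]
    - [0,0,0,0,0,0,2.2]
    - [0,0,0,0,0,0,1.8]
    - [0,0,0,0,0,0,1]
    - [0,0,0,0,0,0,0.5]
    - [0,0,0,0,0,0,0.5]

```text
time: 13.98
ee_pos: [0.431, 0.3225, 0.0278]
eef_rot: [0.7, 0.682, 0.154, 0.147]
ft_force: [-0.9, -0.7, 2.4]
width: 0.0156
```

Request:
play_rows:
  commands:
    - [0,0,0.5,0,0,0,0.5]
    - [0,0,1.5,0,0,0,0.5]
    - [0,0,3,0,0,0,0.5]
    - [0,0,4,0,0,0,0.5]
    - [0,0,4,0,0,0,0.5]
    - [0,0,4,0,0,0,0.5]
    - [0,0,3,0,0,0,0.5]
    - [0,0,1,0,0,0,0.5]
    - [0,0,0,0,0,0,0.5]

```text
time: 15.1
ee_pos: [0.4311, 0.3219, 0.2373]
eef_rot: [0.7, 0.682, 0.154, 0.147]
ft_force: [0.2, -0.5, -1.7]
width: 0.0158
```

Run:
```python
from log import *
log()
s=snap('scene');t=snap('top')
np.savez('s5.npz',**{k:s[k] for k in('img','K','M')});np.savez('t5.npz',**{k:t[k] for k in('img','K','M')})
st=r.read_state();A=R.from_quat(st['eef_rot']);x=st['ee_pos']
# expected eye in tool frame: grasp at -19mm z
tz=A.apply([0,0,1]);al=np.deg2rad(25)
h=np.array([tz[0],tz[1],0]);h/=np.linalg.norm(h); eye=x-.019*tz+.103*h
print('expected eye',eye,proj(s,eye),proj(t,eye))
a=s['img'][70:190,230:390,::-1];u,v=proj(t,eye).astype(int);b=t['img'][v-50:v+70,u-80:u+80,::-1]
print('top crop origin',u-80,v-50)
cv2.imwrite('pics/p5.png',np.hstack([cv2.resize(a,None,fx=2.5,fy=2.5,interpolation=2),cv2.resize(b,None,fx=2.5,fy=2.5,interpolation=2)]))
```

```text
15.1 [0.4311 0.3219 0.2373] [[0.023, 1.0, 0.015], [0.416, 0.004, -0.909]] [ 0.2 -0.5 -1.7] 0.0158 [ 0.537 -0.166 -1.339  1.919  0.178  0.969  0.641]
expected eye [0.52547443 0.32309456 0.25338804] [314.72219106 119.19175564] [209.55776863 200.12462012]
top crop origin 129 150
```

View pics/p5.png

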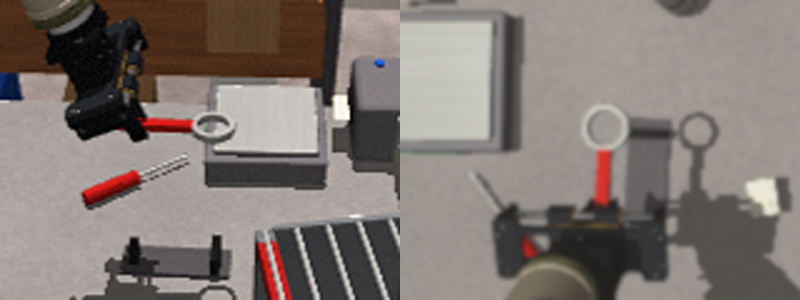

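The scene crop shows the ring level at (214,126), where I expected it. In the top crop it is at (605,127), about 4 mm toward -y. The gauge is firmly held, the cradle is empty and the screwdriver hasn't moved.

```bash
cat > path.py <<'E'
from plan import *
x0=np.array([.431,.3225,.0278]);A0=R.from_quat([.7,.682,.154,.147])
eye0=np.array([.5255,.3198,.042]);v=A0.inv().apply(eye0-x0)
# gauge axes at grasp: y=tool x, level
gy=A0.apply([1,0,0]);gz=np.array([0,0,1.]);gx=np.cross(gy,gz);gx/=np.linalg.norm(gx);gz=np.cross(gx,gy)
REL=A0.inv()*R.from_matrix(np.c_[gx,gy,gz])
def pose(x,y,z,e):  # eye in cabinet frame (m), e deg -> TCP pose, body corner x
    A=C*Y(-np.deg2rad(e))*REL.inv(); X=O+C.apply([x,y,z])-A.apply(v)
    tz=C.inv().apply(A.apply([0,0,1]));B=C.inv().apply(X-O)-.070*tz
    return X,A,B[0]+.0375*abs(tz[2]),B[2]-.0375*abs(tz[0])
def eye_cab(s):
    A=R.from_quat(s['eef_rot']);g=C.inv()*A*REL;d=g.apply([1,0,0])
    return C.inv().apply(s['ee_pos']+A.apply(v)-O)*1000, np.rad2deg(np.arctan2(d[2],d[0])),np.rad2deg(np.arctan2(d[1],d[0]))
def delta(s,w,B=None):
    X,A,bx,bz=pose(*w)
    return X-s[0],(A*s[1].inv()).as_rotvec(),X,A,bx,bz
E
python3 - <<'E'
from path import *
np.set_printoptions(precision=3,suppress=True)
s=dict(np.load('s5.npz'));t=dict(np.load('t5.npz'))
print('tri eye',tri(ray(s,315.3,120.1),ray(t,210.9,200.4)))
st=r.read_state();print('eye cab',eye_cab(st), 'world',st['ee_pos']+R.from_quat(st['eef_rot']).apply(v))
cur=(st['ee_pos'],R.from_quat(st['eef_rot']));q=st['joint_positions']
for w in[(-.07,.30,.245,3),(-.07,.15,.245,5),(-.07,0,.245,6),(-.02,0,.245,8),(.02,0,.245,10),(.05,0,.245,15),(.076,0,.244,25),(.092,0,.224,32),(.097,0,.208,42),(.097,0,.196,50)]:
    d,rv,X,A,bx,bz=delta(cur,w);e,q2=ik(X,A,seed=q)
    print(w,'d cm',d*100,'rv',rv,'ik',round(e,4),'b',round(bx*1000),round(bz*1000),'dq',round(abs(q2-q).max(),2));cur=(X,A);q=q2
E
```

```text
tri eye [0.526 0.32  0.252]
eye cab (array([ -6.749, 370.336, 250.042]), np.float64(-0.15285012505318626), np.float64(-11.775491969345227)) world [0.525 0.319 0.25 ]
(-0.07, 0.3, 0.245, 3) d cm [ -4.699 -10.008  -1.022] rv [-0.011 -0.056  0.205] ik 0.0 b -163 271 dq 0.95
(-0.07, 0.15, 0.245, 5) d cm [  2.805 -14.736  -0.326] rv [ 0.006 -0.034  0.   ] ik 0.0179 b -165 265 dq 0.57
(-0.07, 0, 0.245, 6) d cm [  2.773 -14.741  -0.162] rv [ 0.003 -0.017  0.   ] ik 0.0 b -166 262 dq 0.63
(-0.02, 0, 0.245, 8) d cm [ 5.004  0.927 -0.321] rv [ 0.006 -0.034 -0.   ] ik 0.0 b -118 257 dq 0.55
(0.02, 0, 0.245, 10) d cm [ 4.032  0.747 -0.318] rv [ 0.006 -0.034 -0.   ] ik 0.0 b -79 251 dq 0.1
(0.05, 0, 0.245, 15) d cm [ 3.244  0.601 -0.778] rv [ 0.016 -0.086 -0.   ] ik 0.0 b -53 237 dq 1.48
(0.076, 0, 0.244, 25) d cm [ 3.339  0.619 -1.564] rv [ 0.032 -0.172  0.   ] ik 0.0 b -33 208 dq 0.89
(0.092, 0, 0.224, 32) d cm [ 2.265  0.42  -2.932] rv [ 0.022 -0.12   0.   ] ik 0.0 b -18 169 dq 4.72
(0.097, 0, 0.208, 42) d cm [ 1.661  0.308 -2.767] rv [ 0.032 -0.172 -0.   ] ik 0.0 b -13 128 dq 0.91
(0.097, 0, 0.196, 50) d cm [ 1.068  0.198 -1.974] rv [ 0.025 -0.137  0.   ] ik 0.0 b -10 97 dq 0.27
```

```bash
cat > go.py <<'E'
from path import *
from log import log
import sys
np.set_printoptions(precision=3,suppress=True)
def run(ws,check=True):
    st=r.read_state();log()
    a=eye_cab(st);print('eye cab mm',a[0],'e,yaw',a[1],a[2])
    cur=(st['ee_pos'],R.from_quat(st['eef_rot']));q=st['joint_positions']
    for w in ws:
        d,rv,X,A,bx,bz=delta(cur,w);e,q2=ik(X,A,n=1,seed=q)
        if e>1e-3: q2=q
        print(w,'d cm',d*100,'rv',rv,'ik',round(e,4),'b',round(bx*1000),'q',np.round(q2,2));cur=(X,A);q=q2
E
python3 -c "
from go import *
run([(-.075,.30,.245,-6),(-.075,.15,.245,-10),(-.075,0,.245,-10),(-.02,0,.245,-3),(.02,0,.245,6),(.05,0,.245,15),(.076,0,.244,25),(.092,0,.224,32),(.097,0,.208,42),(.097,0,.196,50)])"
```

```text
15.2 [0.43  0.322 0.236] [[0.022, 1.0, 0.015], [0.414, 0.005, -0.91]] [ 0.8  0.  -1.1] 0.016 [ 0.537 -0.164 -1.34   1.92   0.177  0.968  0.642]
eye cab mm [ -6.749 370.336 250.042] e,yaw -0.15285012505318626 -11.775491969345227
(-0.075, 0.3, 0.245, -6) d cm [ -5.372 -10.132   0.466] rv [-0.023  0.101  0.206] ik 0.0 b -157 q [ 0.21 -0.4  -0.75  2.09 -0.18  1.05  1.28]
(-0.075, 0.15, 0.245, -10) d cm [  2.727 -14.75    0.667] rv [-0.013  0.069  0.   ] ik 0.0 b -152 q [ 0.15 -0.37 -0.36  2.11 -0.14  1.13  1.59]
(-0.075, 0, 0.245, -10) d cm [  2.734 -14.749   0.   ] rv [0. 0. 0.] ik 0.0002 b -152 q [ 0.2  -0.28 -0.06  2.06 -0.11  1.12  1.93]
(-0.02, 0, 0.245, -3) d cm [ 5.449  1.01  -1.166] rv [ 0.022 -0.12  -0.   ] ik 0.0 b -106 q [ 0.18 -0.23 -0.06  2.08 -0.15  0.94  1.95]
(0.02, 0, 0.245, 6) d cm [ 4.19   0.777 -1.477] rv [ 0.029 -0.154  0.   ] ik 0.0 b -76 q [ 0.08 -0.23  0.03  2.15 -0.22  0.71  2.  ]
(0.05, 0, 0.245, 15) d cm [ 3.431  0.636 -1.418] rv [ 0.029 -0.154 -0.   ] ik 0.0 b -53 q [ 0.16 -0.19 -0.03  2.23 -0.45  0.48  2.22]
(0.076, 0, 0.244, 25) d cm [ 3.339  0.619 -1.564] rv [ 0.032 -0.172  0.   ] ik 0.0087 b -33 q [ 0.16 -0.19 -0.03  2.23 -0.45  0.48  2.22]
(0.092, 0, 0.224, 32) d cm [ 2.265  0.42  -2.932] rv [ 0.022 -0.12   0.   ] ik 0.0303 b -18 q [ 0.16 -0.19 -0.03  2.23 -0.45  0.48  2.22]
(0.097, 0, 0.208, 42) d cm [ 1.661  0.308 -2.767] rv [ 0.032 -0.172 -0.   ] ik 0.0855 b -13 q [ 0.16 -0.19 -0.03  2.23 -0.45  0.48  2.22]
(0.097, 0, 0.196, 50) d cm [ 1.068  0.198 -1.974] rv [ 0.025 -0.137  0.   ] ik 0.1306 b -10 q [ 0.16 -0.19 -0.03  2.23 -0.45  0.48  2.22]
```

Run:
```python
from path import *
np.set_printoptions(precision=2,suppress=True)
W=[(-.075,.30,.245,-6),(-.075,.15,.245,-10),(-.075,0,.245,-10),(-.02,0,.245,-3),(.02,0,.245,6),(.05,0,.245,15),(.076,0,.244,25),(.092,0,.224,32),(.097,0,.208,42),(.097,0,.196,50)]
P=[pose(*w)[:2] for w in W]
def ik1(X,A,q0):
    s=least_squares(lambda q:np.r_[fk(p,q)[0]-X,.3*(fk(p,q)[1].inv()*A).as_rotvec(),.002*(q-q0)],q0,bounds=(lo+.02,hi-.02),max_nfev=80)
    return np.linalg.norm(s.fun[:6]),s.x
n=0
for k in range(60):
    e,q=ik1(*P[-1],rng.uniform(lo+.1,hi-.1))
    e,q=ik1(*P[-1],q)
    if e>2e-3: continue
    es=[];qs=[q]
    for X,A in P[-2::-1]:
        e,q=ik1(X,A,q);es.append(e);qs.append(q)
    n+=1
    if n<=12: print('final',qs[0],'mid',qs[3],'W3',qs[7],'W1',qs[-1],'err',np.round(max(es),3),int(np.argmax(es)),'jump',np.round(np.abs(np.diff(qs,axis=0)).max(),2))
```

```text
final [ 1.49  1.18 -1.36  2.38  3.13  0.62 -0.35] mid [-0.6  -0.19  0.66  2.4   4.39  0.08 -2.58] W3 [ 1.31 -0.1  -1.19  2.4   4.39  0.08 -2.58] W1 [ 0.87 -0.2  -1.43  2.4   3.73  0.08 -2.58] err 0.263 7 jump 2.18
final [ 0.91  0.51 -0.75  2.4   3.52  0.85 -1.37] mid [-0.6  -0.19  0.67  2.4   4.39  0.08 -2.58] W3 [ 1.31 -0.1  -1.19  2.4   4.39  0.08 -2.58] W1 [ 0.87 -0.2  -1.43  2.4   3.73  0.08 -2.58] err 0.263 7 jump 1.6
final [ 0.91  0.51 -0.75  2.4   3.52  0.85 -1.37] mid [-0.6  -0.19  0.67  2.4   4.39  0.08 -2.58] W3 [ 1.31 -0.1  -1.19  2.4   4.39  0.08 -2.58] W1 [ 0.87 -0.2  -1.43  2.4   3.73  0.08 -2.58] err 0.263 7 jump 1.6
final [ 1.56  1.43 -1.45  2.38  2.93  0.62  0.06] mid [-0.6  -0.19  0.66  2.4   4.39  0.08 -2.58] W3 [ 1.31 -0.1  -1.19  2.4   4.39  0.08 -2.58] W1 [ 0.87 -0.2  -1.43  2.4   3.73  0.08 -2.58] err 0.263 7 jump 2.18
final [ 1.56  1.43 -1.45  2.38  2.93  0.62  0.06] mid [-0.6  -0.19  0.66  2.4   4.39  0.08 -2.58] W3 [ 1.31 -0.1  -1.19  2.4   4.39  0.08 -2.58] W1 [ 0.87 -0.2  -1.43  2.4   3.73  0.08 -2.58] err 0.263 7 jump 2.18
final [ 1.56  1.43 -1.45  2.38  
[... 761 characters left out ...]
87 -0.2  -1.43  2.4   3.73  0.08 -2.58] err 0.263 7 jump 1.6
final [ 1.56  1.43 -1.45  2.38  2.93  0.62  0.06] mid [-0.6  -0.19  0.66  2.4   4.39  0.08 -2.58] W3 [ 1.31 -0.1  -1.19  2.4   4.39  0.08 -2.58] W1 [ 0.87 -0.2  -1.43  2.4   3.73  0.08 -2.58] err 0.263 7 jump 2.18
final [ 0.91  0.51 -0.75  2.4   3.51  0.85 -1.37] mid [-0.6  -0.19  0.67  2.4   4.39  0.08 -2.58] W3 [ 1.31 -0.1  -1.19  2.4   4.39  0.08 -2.58] W1 [ 0.87 -0.2  -1.43  2.4   3.73  0.08 -2.58] err 0.263 7 jump 1.6
final [ 0.91  0.51 -0.75  2.4   3.52  0.85 -1.37] mid [-0.6  -0.19  0.67  2.4   4.39  0.08 -2.58] W3 [ 1.31 -0.1  -1.19  2.4   4.39  0.08 -2.58] W1 [ 0.87 -0.2  -1.43  2.4   3.73  0.08 -2.58] err 0.263 7 jump 1.6
```

```bash
cat > sim.py <<'E'
from path import *
def jac(q):
    x,A=fk(p,q);J=np.zeros((6,7));h=1e-5
    for i in range(7):
        d=q.copy();d[i]+=h;X,B=fk(p,d);J[:3,i]=(X-x)/h;J[3:,i]=(B*A.inv()).as_rotvec()/h
    return x,A,J
def sim(q,rows,k=0.,qn=None,n=4,w=None):
    q=np.array(q,float);x,A=fk(p,q)
    Wi=np.ones(7) if w is None else w
    for rw in rows:
        x=x+np.array(rw[:3])/100/1.;A1=R.from_rotvec(rw[3:6])*A
        for j in range(n):
            f=(j+1)/n
            xt=x-np.array(rw[:3])/100*(1-f);At=R.from_rotvec(np.array(rw[3:6])*f)*A
            X,B,J=jac(q);e=np.r_[xt-X,(At*B.inv()).as_rotvec()]
            Jw=J*Wi;Jp=Wi[:,None]*(Jw.T@np.linalg.inv(Jw@Jw.T+1e-5*np.eye(6)))
            dq=Jp@e
            if qn is not None: dq=dq+(np.eye(7)-Jp@J)@(k*(qn-q))
            q=np.clip(q+dq,lo,hi)
        A=A1
    return q
if __name__=='__main__':
    np.set_printoptions(precision=2,suppress=True)
    D=[json.loads(l) for l in open('log.txt')]
    mid=(lo+hi)/2
    for i in range(len(D)-1):
        (q0,x0,g0),(q1,x1,g1)=D[i],D[i+1]
        A0,A1=R.from_quat(g0),R.from_quat(g1);rv=(A1*A0.inv()).as_rotvec();N=max(5,int(np.linalg.norm(np.subtract(x1,x0))/.04),int(np.linalg.norm(rv)/.17))
        if i==5: rv=np.array([0,0,3.116])
        rows=[list(np.subtract(x1,x0)*100/N)+list(rv/N)]*N
        print(i,'true',np.array(q1),'pinv',sim(q0,rows),'mid',sim(q0,rows,.02,mid), 'home',sim(q0,rows,.02,np.array(D[0][0])))
E
python3 sim.py
```

```text
0 true [ 0.85  0.07 -0.32  1.83  0.02  1.25 -1.06] pinv [ 0.85  0.07 -0.33  1.83  0.02  1.25 -1.06] mid [ 0.63  0.05 -0.1   1.84  0.01  1.25 -1.05] home [ 0.86  0.07 -0.34  1.82  0.02  1.25 -1.06]
1 true [ 0.84  0.16 -0.32  1.94  0.06  1.05 -1.09] pinv [ 0.84  0.16 -0.32  1.94  0.06  1.05 -1.09] mid [ 0.7   0.15 -0.17  1.95  0.03  1.04 -1.07] home [ 0.85  0.16 -0.33  1.94  0.06  1.05 -1.09]
2 true [ 0.68  0.45 -0.33  1.66  0.16  1.06 -1.28] pinv [ 0.68  0.45 -0.33  1.66  0.16  1.06 -1.28] mid [ 0.6   0.44 -0.22  1.66  0.11  1.05 -1.24] home [ 0.66  0.45 -0.3   1.66  0.15  1.06 -1.27]
3 true [ 0.67  0.47 -0.33  1.63  0.17  1.06 -1.29] pinv [ 0.67  0.47 -0.33  1.63  0.17  1.06 -1.29] mid [ 0.61  0.46 -0.25  1.64  0.13  1.06 -1.26] home [ 0.63  0.47 -0.28  1.63  0.14  1.06 -1.27]
4 true [ 0.05  0.28 -0.88  1.56  0.22  1.4  -2.43] pinv [-0.05  0.25 -0.75  1.57  0.17  1.39 -2.4 ] mid [-0.25  0.21 -0.51  1.58  0.1   1.38 -2.35] home [-0.06  0.25 -0.75  1.57  0.17  1.39 -2.4 ]
5 true [ 0.36  0.54 -1.42  1.55  0.53  1.51  0.46] pinv [ 0.37  0.58 -1.47  1.55  0.57  1.53  0.43] mid [ 0.13  0.3
[... 169 characters left out ...]
 1.15  0.56] mid [ 0.64  0.05 -1.47  1.81  0.32  1.15  0.56] home [ 0.62  0.04 -1.47  1.81  0.3   1.14  0.57]
7 true [ 0.2   0.32 -1.24  2.1   0.89  0.89 -0.01] pinv [ 0.16  0.29 -1.18  2.1   0.85  0.87  0.01] mid [ 0.08  0.25 -1.1   2.1   0.81  0.84  0.04] home [ 0.12  0.27 -1.13  2.1   0.83  0.85  0.03]
8 true [ 0.54 -0.17 -1.34  1.92  0.18  0.97  0.64] pinv [ 0.53 -0.16 -1.33  1.92  0.18  0.97  0.64] mid [ 0.37 -0.11 -1.22  1.92  0.26  0.99  0.57] home [ 0.44 -0.13 -1.27  1.92  0.23  0.98  0.59]
9 true [ 0.54 -0.16 -1.34  1.92  0.18  0.97  0.64] pinv [ 0.54 -0.16 -1.34  1.92  0.18  0.97  0.64] mid [ 0.14 -0.08 -1.02  1.93  0.3   1.    0.52] home [ 0.43 -0.12 -1.27  1.92  0.23  0.98  0.59]
```

```bash
cat > wsim.py <<'E'
from sim import *
def posey(x,y,z,e,psi=0,roll=0):
    A=C*Z(np.deg2rad(psi))*Y(-np.deg2rad(e))*R.from_euler('x',np.deg2rad(roll))*REL.inv(); return O+C.apply([x,y,z])-A.apply(v),A
def rows_between(a,b,ml=.03,ma=.12):
    (x0,A0),(x1,A1)=a,b;rv=(A1*A0.inv()).as_rotvec();N=max(1,int(np.ceil(max(np.linalg.norm(x1-x0)/ml,np.linalg.norm(rv)/ma))))
    return [list((x1-x0)*100/N)+list(rv/N)]*N
def trace(q,ws,pr=True):
    worst=0;out=[]
    for w in ws:
        t=posey(*w);cur=fk(p,q);rs=rows_between(cur,t);q=sim(q,rs)
        X,A=fk(p,q);err=np.linalg.norm(X-t[0])*1000;ea=np.rad2deg((A*t[1].inv()).magnitude());worst=max(worst,err+ea);out.append((w,np.round(err,1),np.round(ea,1),np.round(q,2)))
        if pr: print(*out[-1],len(rs))
    return worst,q
E
python3 - <<'E'
from wsim import *
np.set_printoptions(precision=2,suppress=True)
q0=r.read_state()['joint_positions']
F=[(.02,0,.245,6),(.05,0,.245,15),(.076,0,.244,25),(.092,0,.224,32),(.097,0,.208,42),(.097,0,.196,50)]
print('A');trace(q0,[(-.075,.30,.245,-6),(-.075,0,.245,-10),(-.02,0,.245,-3)]+F)
print('B psi -20');trace(q0,[(-.075,.30,.245,-6,-12),(-.075,0,.245,-10,-25),(-.02,0,.245,-3,-25)]+[f+(-20,) for f in F])
print('C psi +20');trace(q0,[(-.075,.30,.245,-6),(-.075,0,.245,-10,20),(-.02,0,.245,-3,20)]+[f+(20,) for f in F])
E
```

```text
A
(-0.075, 0.3, 0.245, -6) 0.1 0.0 [ 0.22 -0.41 -0.76  2.09 -0.19  1.05  1.28] 4
(-0.075, 0, 0.245, -10) 0.1 0.0 [ 0.35 -0.28 -0.18  2.05 -0.15  1.12  1.97] 11
(-0.02, 0, 0.245, -3) 0.0 0.0 [ 0.33 -0.23 -0.18  2.07 -0.2   0.95  1.99] 2
(0.02, 0, 0.245, 6) 0.2 0.0 [ 0.3  -0.21 -0.16  2.14 -0.3   0.72  2.07] 2
(0.05, 0, 0.245, 15) 0.3 0.1 [ 0.24 -0.19 -0.1   2.23 -0.49  0.49  2.25] 2
(0.076, 0, 0.244, 25) 1.3 14.1 [-0.02 -0.14  0.15  2.32 -1.07  0.25  2.6 ] 2
(0.092, 0, 0.224, 32) 63.1 11.2 [-1.22 -0.45  1.29  2.42 -0.63  0.06  2.6 ] 3
(0.097, 0, 0.208, 42) 150.9 28.4 [-1.42 -0.5   1.34  2.42 -0.3   0.06  2.6 ] 3
(0.097, 0, 0.196, 50) 202.6 47.3 [-1.51 -0.5   1.34  2.42  0.    0.06  2.6 ] 6
B psi -20
(-0.075, 0.3, 0.245, -6, -12) 0.1 0.0 [ 0.3  -0.38 -0.92  2.04 -0.13  1.08  0.97] 4
(-0.075, 0, 0.245, -10, -25) 0.1 0.0 [ 0.46 -0.31 -0.45  2.06 -0.08  1.11  1.36] 10
(-0.02, 0, 0.245, -3, -25) 0.1 0.0 [ 0.46 -0.25 -0.52  2.07 -0.01  0.94  1.26] 2
(0.02, 0, 0.245, 6, -20) 0.1 0.0 [ 0.45 -0.25 -0.51  2.15  0.    0.69  1.32] 2
(0.05, 0, 0.245, 15, -20) 0.3 0.1 [ 0.5  -0.23 -0.61  2.23  0.14
[... 382 characters left out ...]
6) 0.1 0.0 [ 0.22 -0.41 -0.76  2.09 -0.19  1.05  1.28] 4
(-0.075, 0, 0.245, -10, 20) 0.1 0.0 [ 0.3  -0.19 -0.02  1.99 -0.2   1.17  2.44] 12
(-0.02, 0, 0.245, -3, 20) 0.1 0.0 [ 0.28 -0.12  0.    1.98 -0.32  1.04  2.52] 2
(0.02, 0, 0.245, 6, 20) 0.2 5.2 [ 0.27 -0.08  0.05  2.03 -0.51  0.89  2.6 ] 2
(0.05, 0, 0.245, 15, 20) 0.2 20.0 [ 0.23 -0.03  0.12  2.09 -0.78  0.77  2.6 ] 2
(0.076, 0, 0.244, 25, 20) 0.1 42.8 [ 0.28  0.05  0.12  2.14 -1.18  0.72  2.6 ] 4
(0.092, 0, 0.224, 32, 20) 32.9 54.3 [ 1.05  0.21 -0.7   2.18 -1.27  0.57  2.6 ] 7
(0.097, 0, 0.208, 42, 20) 0.1 2.5 [ 1.65  1.1  -1.45  2.16  0.19  0.12  2.6 ] 9
(0.097, 0, 0.196, 50, 20) 0.1 2.3 [ 1.66  1.37 -1.41  2.16  0.43  0.06  2.6 ] 2
```

```bash
cat > fast.py <<'E'
from wsim import *
h0,L1,L2,Lt,e1,e2,w_,b_,d0,d1,d2,d3=p
def rz(a):c,s=np.cos(a),np.sin(a);return np.array([[c,-s,0],[s,c,0],[0,0,1]])
def ry(a):c,s=np.cos(a),np.sin(a);return np.array([[c,0,s],[0,1,0],[-s,0,c]])
def fkj(q):
    ax=[];pt=[];x=np.array([0,0,h0]);A=np.eye(3)
    def J(kind,a):
        nonlocal A
        ax.append(A[:,1].copy() if kind=='y' else -A[:,2]);pt.append(x.copy());A=A@(ry(a) if kind=='y' else rz(-a))
    J('z',q[0]);x=x+A@[b_,d0,0];J('y',q[1]);J('z',q[2]);x=x+A@[e1,d1,L1];J('y',q[3]);J('z',q[4]);x=x+A@[e2,d2,L2];J('y',q[5]);x=x+A@[w_,d3,0];J('z',q[6]);A=A@rz(np.pi);x=x+A@[0,0,Lt]
    Jm=np.array([np.r_[np.cross(a,x-o),a] for a,o in zip(ax,pt)]).T
    return x,A,Jm
def rvec(M): return np.array(cv2.Rodrigues(M)[0]).ravel()
def solve(X,A,q,L=lo,H=hi,it=40):
    for _ in range(it):
        x,B,Jm=fkj(q);e=np.r_[X-x,.3*rvec(A@B.T)];
        if np.linalg.norm(e)<1e-5: break
        Jm=Jm.copy();Jm[3:]*=.3;free=np.ones(7,bool)
        for _ in range(3):
            dq=np.zeros(7);Jf=Jm[:,free];dq[free]=Jf.T@np.linalg.solve(Jf@Jf.T+1e-6*np.eye(6),e)
            bad=free&(((q+dq)>H)|((q+dq)<L))
            if not bad.any():break
            free&=~bad
        q=np.clip(q+np.clip(dq,-.4,.4),L,H)
    return np.linalg.norm(e),q
E
python3 - <<'E'
from fast import *
np.set_printoptions(precision=2,suppress=True)
q=r.read_state()['joint_positions'];x,A,_=fkj(q);X,B=fk(p,q);print(np.abs(x-X).max(),np.abs(A-B.as_matrix()).max())
L=lo+.03;H=hi-.03;L=L.copy();H=H.copy();L[6]=-4.5;H[6]=4.5
import time;t0=time.time()
for w in[(-.075,0,.245,-10),(.02,0,.245,6),(.05,0,.245,15),(.076,0,.244,25),(.092,0,.224,32),(.097,0,.208,42),(.097,0,.196,50)]:
  for psi in(0,-15,15):
    X,A=posey(*w,psi);A=A.as_matrix();S=[]
    for k in range(60):
        e,q=solve(X,A,rng.uniform(L,H))
        if e<5e-4 and not any(np.abs(q-s).max()<.25 for s in S): S.append(q)
    S.sort(key=lambda s:s[4]);print(w,psi,len(S));print(np.array(S[::max(1,len(S)//6)]) if S else '')
print(time.time()-t0)
E
```

```text
2.220446049250313e-16 1.5959455978986625e-16
(-0.075, 0, 0.245, -10) 0 3
[[ 1.11 -0.34 -0.77  2.03 -0.4   1.16  2.22]
 [ 0.53 -0.28 -0.33  2.05 -0.2   1.13  2.02]
 [ 0.21 -0.28 -0.07  2.06 -0.11  1.12  1.93]]
(-0.075, 0, 0.245, -10) -15 2
[[ 0.94 -0.37 -0.74  2.05 -0.31  1.13  1.8 ]
 [-0.7  -0.44  0.52  2.11  0.3   1.19  1.22]]
(-0.075, 0, 0.245, -10) 15 3
[[ 1.19 -0.25 -0.79  1.97 -0.39  1.19  2.53]
 [ 0.42 -0.21 -0.15  2.   -0.21  1.16  2.35]
 [ 0.11 -0.23  0.11  2.02 -0.14  1.15  2.29]]
(0.02, 0, 0.245, 6) 0 3
[[ 1.14 -0.27 -0.86  2.11 -0.6   0.79  2.34]
 [ 0.46 -0.21 -0.3   2.14 -0.35  0.73  2.12]
 [ 0.04 -0.23  0.07  2.15 -0.21  0.71  1.99]]
(0.02, 0, 0.245, 6) -15 5
[[ 0.97 -0.33 -0.87  2.14 -0.38  0.7   1.78]
 [ 0.51 -0.26 -0.5   2.16 -0.12  0.68  1.55]
 [-0.09 -0.26  0.01  2.18  0.13  0.7   1.34]
 [-0.36 -0.29  0.24  2.19  0.25  0.72  1.24]
 [-0.64 -0.34  0.47  2.2   0.4   0.76  1.11]]
(0.02, 0, 0.245, 6) 15 2
[[-0.14 -0.16  0.39  2.08 -0.38  0.82  2.48]
 [-0.87 -0.39  0.99  2.1   0.05  0.81  2.14]]
(0.05, 0, 0.245, 15) 0 3
[[ 0.58 -0.18 -0.4   2.21 -0.61  0.51  2.36]
 [ 0.3 
[... 377 characters left out ...]
244, 25) 0 1
[[-0.49 -0.21  0.59  2.34 -0.77  0.19  2.6 ]]
(0.076, 0, 0.244, 25) -15 3
[[ 0.87 -0.19 -0.91  2.31 -0.17  0.09  1.56]
 [-0.14 -0.17  0.01  2.36  0.99  0.19  0.45]
 [-0.87 -0.3   0.68  2.38  1.28  0.36  0.27]]
(0.076, 0, 0.244, 25) 15 0

(0.092, 0, 0.224, 32) 0 0

(0.092, 0, 0.224, 32) -15 1
[[ 1.05  0.   -1.16  2.37  2.49  0.26 -1.03]]
(0.092, 0, 0.224, 32) 15 0

(0.097, 0, 0.208, 42) 0 0

(0.097, 0, 0.208, 42) -15 0

(0.097, 0, 0.208, 42) 15 1
[[-0.67  0.73  1.21  2.32  4.09  1.39 -2.4 ]]
(0.097, 0, 0.196, 50) 0 1
[[ 1.28  0.77 -1.13  2.39  3.41  0.72 -0.98]]
(0.097, 0, 0.196, 50) -15 0

(0.097, 0, 0.196, 50) 15 1
[[-0.25  0.6   0.69  2.31  4.01  1.34 -2.09]]
64.87026262283325
```

```bash
cat > re.py.tmp <<'E'
E
rm re.py.tmp
cat > regr.py <<'E'
from fast import *
def grasp(D,c,al):
    # gauge frame axes -> tool; tool x=gauge y, tool z=(sin al,0,-cos al); TCP = handle pt(-D from eye)+c*tz
    a=np.deg2rad(al);z=np.array([np.sin(a),0,-np.cos(a)]);x=np.array([0,1.,0]);T=np.c_[x,np.cross(z,x),z] # tool axes in gauge frame
    return T, np.array([-D,0,0])+c*z   # R_gauge->tool, tcp rel eye in gauge frame
def tcp(w,g,psi=0):
    x,y,z,e=w;T,o=g;Ag=(C*Z(np.deg2rad(psi))*Y(-np.deg2rad(e))).as_matrix()
    return O+C.apply([x,y,z])+Ag@o, Ag@T
def body(X,A):
    tz=C.inv().apply(A[:,2]);B=C.inv().apply(X-O)-.070*tz;return B[0]+.0375*abs(tz[2]),B[2]
def run(q,ws,g,n=12,pr=True,L=lo,H=hi):
    W=0
    for w in ws:
        X1,A1=tcp(w,g);X0,A0,_=fkj(q);rv=rvec(A1@A0.T)
        for k in range(1,n+1):
            e,q=solve(X0+(X1-X0)*k/n,cv2.Rodrigues(rv*k/n)[0]@A0,q,L,H,it=6)
        W=max(W,e)
        if pr: print(w,'err',round(e,4),'b',np.round(np.array(body(X1,A1))*1000),'tcpz',round(X1[2],3),q)
    return W,q
E
python3 - <<'E'
from regr import *
np.set_printoptions(precision=2,suppress=True)
q0=r.read_state()['joint_positions']
for al in(0,8,15):
  for D in (.120,):
    g=grasp(D,.006,al)
    # cradle pose
    yc=np.deg2rad(-2);Ag=rz(yc);X=np.array([.5255,.3198,.042])+Ag@g[1];A=Ag@g[0]
    e,q=solve(X,A,q0.copy());print('al',al,'D',D,'cradle',X,round(e,4),q)
    e,q=solve(X+[0,0,.2],A,q)
    run(q,[(-.075,.30,.245,-3),(-.075,0,.245,-3),(-.02,0,.245,3),(.02,0,.245,8),(.05,0,.245,15),(.076,0,.244,22),(.090,0,.224,30),(.094,0,.208,38),(.095,0,.194,45),(.096,0,.192,50)],g)
E
```

```text
al 0 D 0.12 cradle [0.41 0.32 0.04] 0.0 [ 0.19  0.59 -1.16  1.89  0.62  1.08  0.32]
(-0.075, 0.3, 0.245, -3) err 0.0 b [-154.  315.] tcpz 0.245 [ 0.8  -0.2  -1.26  1.85 -0.21  1.4   1.35]
(-0.075, 0, 0.245, -3) err 0.0 b [-154.  315.] tcpz 0.245 [ 0.95 -0.1  -0.81  1.86 -0.05  1.39  1.91]
(-0.02, 0, 0.245, 3) err 0.0 b [-106.  303.] tcpz 0.233 [ 0.93 -0.03 -0.83  1.85 -0.04  1.27  1.86]
(0.02, 0, 0.245, 8) err 0.0 b [-71. 292.] tcpz 0.222 [ 0.91  0.01 -0.85  1.84 -0.03  1.15  1.83]
(0.05, 0, 0.245, 15) err 0.0 b [-46. 276.] tcpz 0.208 [ 0.92  0.01 -0.85  1.89 -0.07  0.99  1.86]
(0.076, 0, 0.244, 22) err 0.0 b [-24. 258.] tcpz 0.193 [ 0.92  0.02 -0.85  1.95 -0.12  0.81  1.89]
(0.09, 0, 0.224, 30) err 0.0 b [-13. 219.] tcpz 0.159 [ 0.93  0.04 -0.85  2.06 -0.2   0.56  1.99]
(0.094, 0, 0.208, 38) err 0.0 b [-10. 185.] tcpz 0.129 [ 0.98  0.08 -0.89  2.17 -0.4   0.3   2.21]
(0.095, 0, 0.194, 45) err 0.0034 b [ -9. 154.] tcpz 0.105 [ 1.2   0.23 -1.12  2.24 -0.61  0.08  2.52]
(0.096, 0, 0.192, 50) err 0.026 b [ -6. 141.] tcpz 0.096 [ 1.26  0.3  -1.18  2.22 -0.57  0.06  2.53]
al 8 D 0.12 crad
[... 1455 characters left out ...]
  ]
(0.02, 0, 0.245, 8) err 0.0 b [-89. 287.] tcpz 0.223 [ 0.45 -0.19 -0.3   2.07 -0.24  0.88  2.01]
(0.05, 0, 0.245, 15) err 0.0 b [-65. 269.] tcpz 0.209 [ 0.43 -0.17 -0.28  2.13 -0.32  0.7   2.09]
(0.076, 0, 0.244, 22) err 0.0 b [-44. 250.] tcpz 0.194 [ 0.39 -0.14 -0.25  2.19 -0.46  0.51  2.22]
(0.09, 0, 0.224, 30) err 0.0 b [-33. 209.] tcpz 0.16 [-0.45 -0.14  0.56  2.33 -0.72  0.23  2.54]
(0.094, 0, 0.208, 38) err 0.0237 b [-29. 173.] tcpz 0.131 [-1.14 -0.31  1.26  2.38 -0.61  0.06  2.59]
(0.095, 0, 0.194, 45) err 0.0672 b [-27. 141.] tcpz 0.106 [-1.16 -0.34  1.29  2.38 -0.59  0.06  2.59]
(0.096, 0, 0.192, 50) err 0.0946 b [-23. 127.] tcpz 0.098 [-1.16 -0.35  1.29  2.38 -0.58  0.06  2.59]
```

The flat tool angle needs a wrist flip the arm can't make there. Gripping the handle near its rear end with the fingertips, tool vertical, avoids this and keeps the gripper body outside the opening. I'll set the gauge back in the cradle and regrip.

Request:
play_rows:
  commands:
    - [0,0,-2,0,0,0,0.5]
    - [0,0,-4,0,0,0,0.5]
    - [0,0,-4,0,0,0,0.5]
    - [0,0,-4,0,0,0,0.5]
    - [0,0,-3,0,0,0,0.5]
    - [0,0,-2,0,0,0,0.5]
    - [0,0,-1,0,0,0,0.5]
    - [0,0,0,0,0,0,0.5]
    - [0,0,0,0,0,0,0.5]

```text
time: 16.32
ee_pos: [0.4312, 0.3223, 0.0401]
eef_rot: [0.7, 0.682, 0.154, 0.147]
ft_force: [0.7, -0.2, -1.4]
width: 0.0156
```

Request:
play_rows:
  commands:
    - [0,0,-0.7,0,0,0,0.5]
    - [0,0,-0.4,0,0,0,0.5]
    - [0,0,0,0,0,0,0.5]

```text
time: 16.7
ee_pos: [0.431, 0.3217, 0.0283]
eef_rot: [0.7, 0.682, 0.153, 0.147]
ft_force: [0.3, -1.3, -0.5]
width: 0.0153
```

Request:
play_rows:
  commands:
    - [0,0,-0.1,0,0,0,0.5]
    - [0,0,0,0,0,0,1.8]
    - [0,0,0,0,0,0,2.5]
    - [0,0,0,0,0,0,4]
    - [0,0,0,0,0,0,4]
    - [-0.6,0,1.3,0,0,0,4]
    - [-1,0,2.2,0,0,0,4]
    - [-0.6,0,2,0,0.1,0,4]
    - [0,0,0.5,0,0.15,0,4]
    - [0,0,0,0,0.15,0,4]
    - [0,0,0,0,0.03,0,4]
    - [0,0,0,0,0,0,4]
    - [0,0,0,0,0,0,4]

```text
time: 18.32
ee_pos: [0.4078, 0.3222, 0.0875]
eef_rot: [0.716, 0.698, 0.001, -0.001]
ft_force: [0.2, 0.9, 0.7]
width: 0.04
```

```bash
python3 -c "
from log import *
log()
c=snap('scene');h=cv2.cvtColor(c['img'],cv2.COLOR_RGB2HSV)
save(c,'pics/p6.png',(230,120,350,210),6)
"
```

```text
18.32 [0.4078 0.3222 0.0875] [[0.025, 1.0, 0.003], [0.0, 0.003, -1.0]] [0.2 0.9 0.7] 0.04 [ 0.28   0.557 -1.272  1.85   0.578  1.175  0.359]
```

View pics/p6.png

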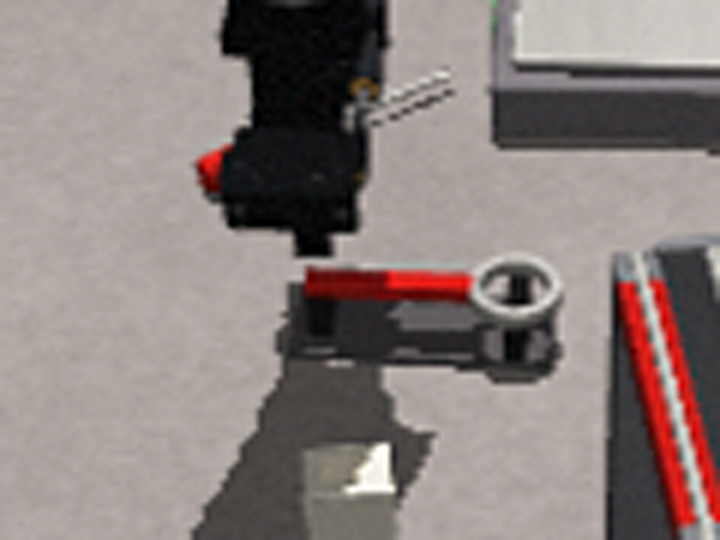

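The gauge is back in its cradle in the same place (ring at 515,288), and the fingers are above the rear of the handle.

Request:
play_rows:
  commands:
    - [-0.2,0.1,-1.5,0,0,0,4]
    - [0,0,-1.5,0,0,0,4]
    - [0,0,-1.2,0,0,0,4]
    - [0,0,0,0,0,0,4]
    - [0,0,0,0,0,0,4]
  grip_force: 45

```text
time: 19.0
ee_pos: [0.4071, 0.3232, 0.0457]
eef_rot: [0.717, 0.697, 0.001, -0.002]
ft_force: [0.4, -0.6, 0.4]
width: 0.04
```

Request:
play_rows:
  commands:
    - [-0.1,0,-0.4,0,0,0,4]
    - [0,0,-0.25,0,0,0,4]
    - [0,0,0,0,0,0,4]
    - [0,0,0,0,0,0,3]
    - [0,0,0,0,0,0,2]
    - [0,0,0,0,0,0,1]
    - [0,0,0,0,0,0,0.5]
    - [0,0,0,0,0,0,0.5]

```text
time: 20.0
ee_pos: [0.4061, 0.3229, 0.0391]
eef_rot: [0.717, 0.697, 0.001, -0.002]
ft_force: [0.6, 0.1, 1.1]
width: 0.0155
```

```bash
python3 -c "
from log import *
log()"
```

```text
20.0 [0.4061 0.3229 0.0391] [[0.027, 1.0, 0.004], [-0.002, 0.004, -1.0]] [0.6 0.1 1.1] 0.0155 [ 0.225  0.613 -1.203  1.889  0.643  1.099  0.31 ]
```

Request:
play_rows:
  commands:
    - [0,0,0.3,0,0,0,0.5]
    - [0,0,1,0,0,0,0.5]
    - [0,0,2,0,0,0,0.5]
    - [0,0,4,0,0,0,0.5]
    - [0,0,4,0,0,0,0.5]
    - [0,0,4,0,0,0,0.5]
    - [0,0,3,0,0,0,0.5]
    - [0,0,1.5,0,0,0,0.5]
    - [0,0,0,0,0,0,0.5]
    - [0,0,0,0,0,0,0.5]

```text
time: 21.25
ee_pos: [0.4058, 0.3224, 0.2361]
eef_rot: [0.717, 0.697, -0.0, -0.002]
ft_force: [0.2, -0.7, -1.1]
width: 0.0151
```

```bash
cat > g2.py <<'E'
from regr import *
from log import log
np.set_printoptions(precision=3,suppress=True)
x0=np.array([.4061,.3229,.0391]);A0=R.from_quat([.717,.697,.001,-.002]);A0=A0.as_matrix()
gy=A0[:,0];gx=np.cross(gy,[0,0,1.]);gx/=np.linalg.norm(gx);GZ=np.cross(gx,gy);Ag0=np.c_[gx,gy,GZ]
eye0=np.array([.5255,.3198,.042])
G=[Ag0.T@A0, Ag0.T@(x0-eye0)]   # tool in gauge, tcp rel eye in gauge
def where(st=None):
    st=st or r.read_state();A=R.from_quat(st['eef_rot']).as_matrix();Ag=A@G[0].T
    eye=st['ee_pos']-Ag@G[1];c=C.inv().apply(eye-O)*1000;d=C.inv().apply(Ag[:,0])
    return eye,Ag,c,np.rad2deg(np.arcsin(d[2])),np.rad2deg(np.arctan2(d[1],d[0]))
def plan(ws,cmd=None):
    st=r.read_state();log();_,_,c,e,y=where(st);print('eye cab',c,'e',round(e,1),'yaw',round(y,1),'b',np.array(body(st['ee_pos'],R.from_quat(st['eef_rot']).as_matrix()))*1000)
    q=st['joint_positions'].copy();X0,A0=st['ee_pos'],R.from_quat(st['eef_rot']).as_matrix()
    for w in ws:
        X1,A1=tcp(w,G);rv=rvec(A1@A0.T)
        for k in range(1,13): er,q=solve(X0+(X1-X0)*k/12,cv2.Rodrigues(rv*k/12)[0]@A0,q,it=6)
        print(w,'d',np.round((X1-X0)*100,2),'rv',rv,'err',round(er,4),'b',np.round(np.array(body(X1,A1))*1000),np.round(q,2));X0,A0=X1,A1
E
python3 - <<'E'
from g2 import *
s=snap('scene');t=snap('top')
eye,Ag,*_=where();print('pred eye',eye)
for c,nm in((s,'s'),(t,'t')):
    h=cv2.cvtColor(c['img'],cv2.COLOR_RGB2HSV);m=cv2.inRange(h,np.array((0,120,60)),np.array((8,255,255)))|cv2.inRange(h,np.array((172,120,60)),np.array((180,255,255)))
    a=proj(c,eye+Ag@[-.026,0,.003]);b=proj(c,eye+Ag@[-.085,0,.003]);e=proj(c,eye);print(nm,'front',a,'mid',b,'eye',e)
    k=np.zeros_like(m);x0,x1=sorted((int(a[0]),int(b[0])));y0,y1=sorted((int(a[1]),int(b[1])));k[y0-7:y1+8,x0-7:x1+8]=m[y0-7:y1+8,x0-7:x1+8]
    ys,xs=np.nonzero(k)
    if nm=='s': print([(u,round(ys[xs==u].mean(),1),len(ys[xs==u])) for u in sorted(set(xs))[::3]],xs.max())
    else: print([(v_,round(xs[ys==v_].mean(),1),len(xs[ys==v_])) for v_ in sorted(set(ys))[::3]],ys.min())
    np.savez(nm+'6.npz',**{q:c[q] for q in('img','K','M')})
plan([(-.075,.30,.245,-3),(-.075,0,.245,-3),(-.02,0,.245,3),(.02,0,.245,8),(.05,0,.245,15),(.076,0,.244,22),(.090,0,.224,30),(.094,0,.208,38),(.095,0,.196,42)])
E
```

```text
pred eye [0.525 0.32  0.239]
s front [306.792 122.482] mid [289.111 121.827] eye [314.608 123.523]
[(np.int64(282), np.float64(123.0), 3), (np.int64(285), np.float64(123.5), 4), (np.int64(288), np.float64(123.0), 5), (np.int64(291), np.float64(123.0), 5), (np.int64(294), np.float64(123.0), 5), (np.int64(297), np.float64(123.0), 5), (np.int64(300), np.float64(123.0), 5), (np.int64(303), np.float64(123.0), 5), (np.int64(306), np.float64(122.8), 4)] 306
t front [211.375 209.003] mid [210.486 228.558] eye [212.025 200.472]
[(np.int64(210), np.float64(211.5), 4), (np.int64(213), np.float64(211.0), 5), (np.int64(216), np.float64(211.0), 5), (np.int64(219), np.float64(211.0), 5), (np.int64(222), np.float64(211.0), 5), (np.int64(225), np.float64(210.5), 6), (np.int64(228), np.float64(210.5), 4)] 210
21.35 [0.406 0.323 0.236] [[0.027, 1.0, 0.003], [-0.003, 0.003, -1.0]] [ 1.5 -0.4 -1.2] 0.0151 [ 0.403  0.393 -1.407  1.671  0.388  1.414  0.49 ]
eye cab [ -6.505 370.456 238.711] e -0.1 yaw -12.1 b [-85.689 306.031]
(-0.075, 0.3, 0.245, -3) d [ -5.25 -10.68   1.23] rv [-0.007  0.05   0.21 ] err 
[... 442 characters left out ...]
.84 -0.03  1.16  1.83]
(0.05, 0, 0.245, 15) d [ 3.27  0.61 -1.42] rv [ 0.022 -0.12  -0.   ] err 0.0 b [-46. 279.] [ 0.92  0.01 -0.85  1.89 -0.07  1.    1.86]
(0.076, 0, 0.244, 22) d [ 3.04  0.56 -1.47] rv [ 0.022 -0.12   0.   ] err 0.0 b [-25. 262.] [ 0.93  0.01 -0.85  1.95 -0.12  0.82  1.9 ]
(0.09, 0, 0.224, 30) d [ 2.13  0.39 -3.48] rv [ 0.025 -0.137 -0.   ] err 0.0 b [-14. 222.] [ 0.94  0.03 -0.86  2.06 -0.21  0.57  1.99]
(0.094, 0, 0.208, 38) d [ 1.34  0.25 -2.96] rv [ 0.025 -0.137 -0.   ] err 0.0 b [-12. 187.] [ 0.98  0.07 -0.89  2.17 -0.42  0.31  2.23]
(0.095, 0, 0.196, 42) d [ 0.64  0.12 -1.83] rv [ 0.013 -0.069 -0.   ] err 0.0 b [-11. 166.] [ 1.08  0.14 -0.99  2.22 -0.58  0.17  2.43]
```

The red handle's line matches the prediction (scene row 123 against 122), so the gauge hasn't sagged. Next I carry it to the front of the opening.

Request:
play_rows:
  commands:
    - [-0.6,-1.2,0.2,-0.001,0.01,0.03,0.5]
    - [-1.3,-2.6,0.3,-0.002,0.015,0.06,0.5]
    - [-1.3,-2.7,0.3,-0.002,0.015,0.06,0.5]
    - [-1.3,-2.7,0.3,-0.002,0.01,0.06,0.5]
    - [-0.75,-1.5,0.1,0,0,0,0.5]
    - [0.7,-3.7,0,0,0,0,0.5]
    - [0.7,-3.7,0,0,0,0,0.5]
    - [0.7,-3.7,0,0,0,0,0.5]
    - [0.7,-3.7,0,0,0,0,0.5]
    - [0.7,-3.7,0,0,0,0,0.5]
    - [0.7,-3.7,0,0,0,0,0.5]
    - [0.6,-3.7,0,0,0,0,0.5]
    - [0.45,-2.4,0,0,0,0,0.5]
    - [0.2,-1.2,0,0,0,0,0.5]
    - [0,0,0,0,0,0,0.5]
    - [0,0,0,0,0,0,0.5]

```text
time: 23.35
ee_pos: [0.4099, -0.0734, 0.2489]
eef_rot: [0.643, 0.765, -0.021, -0.016]
ft_force: [0.2, 0.3, -1.0]
width: 0.0152
```

Run:
```python
from g2 import *
plan([(-.02,0,.245,3),(.02,0,.245,8),(.05,0,.245,15),(.076,0,.244,22)])
s=snap('scene');save(s,'pics/p7.png',(220,60,440,280),2.7)
eye=where()[0];print(proj(s,eye))
```

```text
23.35 [ 0.41  -0.073  0.249] [[-0.171, 0.985, -0.002], [-0.052, -0.011, -0.999]] [ 0.2  0.3 -1. ] 0.0152 [ 0.959 -0.095 -0.834  1.854 -0.053  1.402  1.882]
eye cab [-71.962   4.065 245.675] e -3.0 yaw -0.6 b [-150.221  318.851]
(-0.02, 0, 0.245, 3) d [ 5.24  0.42 -1.31] rv [ 0.021 -0.102  0.011] err 0.0 b [-105.  306.] [ 0.95 -0.03 -0.85  1.84 -0.04  1.27  1.86]
(0.02, 0, 0.245, 8) d [ 4.06  0.75 -1.03] rv [ 0.016 -0.086  0.   ] err 0.0 b [-70. 295.] [ 0.93  0.01 -0.87  1.84 -0.03  1.16  1.83]
(0.05, 0, 0.245, 15) d [ 3.27  0.61 -1.42] rv [ 0.022 -0.12  -0.   ] err 0.0 b [-46. 279.] [ 0.94  0.01 -0.86  1.89 -0.07  1.    1.86]
(0.076, 0, 0.244, 22) d [ 3.04  0.56 -1.47] rv [ 0.022 -0.12   0.   ] err 0.0 b [-25. 262.] [ 0.94  0.01 -0.87  1.95 -0.12  0.82  1.9 ]
[309.904 204.03 ]
```

View pics/p7.png

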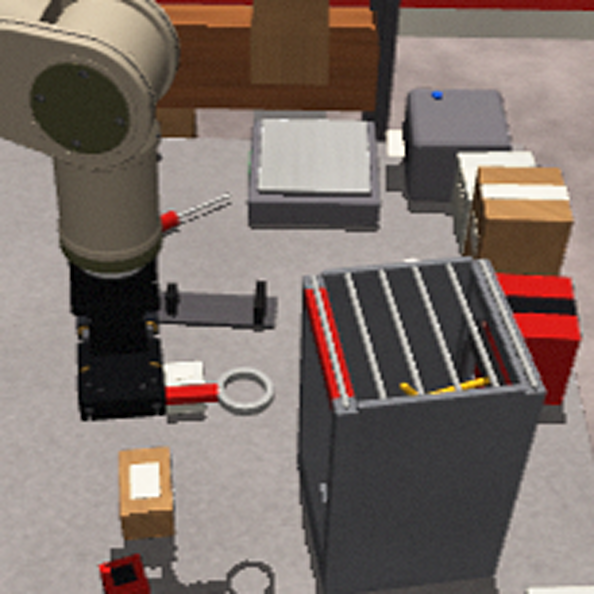

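The ring is at (245,391) in the crop, within 1 px of the prediction. It's clear of the cabinet and lined up with the opening.

Request:
play_rows:
  commands:
    - [1.3,0.1,-0.3,0.005,-0.025,0.003,0.5]
    - [2.6,0.2,-0.7,0.01,-0.05,0.005,0.5]
    - [1.3,0.1,-0.3,0.006,-0.027,0.003,0.5]
    - [2.05,0.37,-0.5,0.008,-0.043,0,0.5]
    - [2.05,0.38,-0.5,0.008,-0.043,0,0.5]
    - [1.6,0.3,-0.7,0.011,-0.06,0,0.5]
    - [1.6,0.3,-0.7,0.011,-0.06,0,0.5]
    - [0,0,0,0,0,0,0.5]
    - [0,0,0,0,0,0,0.5]

```text
time: 24.52
ee_pos: [0.5346, -0.0571, 0.2122]
eef_rot: [0.635, 0.762, 0.1, 0.083]
ft_force: [0.2, 0.6, -0.4]
width: 0.0154
```

Run:
```python
from g2 import *
plan([(.076,0,.244,22),(.090,0,.224,30),(.094,0,.208,38),(.095,0,.196,42)])
```

```text
24.52 [ 0.535 -0.057  0.212] [[-0.181, 0.984, 0.0], [0.252, 0.047, -0.967]] [ 0.2  0.6 -0.4] 0.0154 [ 0.939  0.006 -0.863  1.887 -0.073  1.001  1.861]
eye cab [ 48.888  -1.54  245.784] e 14.9 yaw -0.1 b [-47.471 279.839]
(0.076, 0, 0.244, 22) d [ 3.13  0.72 -1.56] rv [ 0.022 -0.121  0.002] err 0.0 b [-25. 262.] [ 0.94  0.01 -0.87  1.95 -0.12  0.82  1.9 ]
(0.09, 0, 0.224, 30) d [ 2.13  0.39 -3.48] rv [ 0.025 -0.137 -0.   ] err 0.0 b [-14. 222.] [ 0.95  0.03 -0.87  2.06 -0.21  0.57  1.99]
(0.094, 0, 0.208, 38) d [ 1.34  0.25 -2.96] rv [ 0.025 -0.137 -0.   ] err 0.0 b [-12. 187.] [ 1.    0.07 -0.9   2.17 -0.41  0.31  2.22]
(0.095, 0, 0.196, 42) d [ 0.64  0.12 -1.83] rv [ 0.013 -0.069 -0.   ] err 0.0 b [-11. 166.] [ 1.09  0.14 -1.01  2.22 -0.57  0.17  2.42]
```

Request:
play_rows:
  commands:
    - [1,0.2,-0.5,0.007,-0.04,0,0.5]
    - [1.1,0.3,-0.6,0.008,-0.04,0.002,0.5]
    - [1,0.2,-0.5,0.007,-0.041,0,0.5]
    - [0,0,0,0,0,0,0.5]
    - [0,0,0,0,0,0,0.5]

```text
time: 25.15
ee_pos: [0.5658, -0.0502, 0.1964]
eef_rot: [0.628, 0.755, 0.146, 0.122]
ft_force: [-0.0, -0.2, -1.4]
width: 0.0155
```

Run:
```python
from g2 import *
plan([(.090,0,.224,30),(.094,0,.208,38),(.095,0,.196,42)])
eye,Ag,*_=where();tip=O+C.apply([.091,0,.228]);print('tip model',tip)
for n in('scene','top'):
    c=snap(n);h=cv2.cvtColor(c['img'],cv2.COLOR_RGB2HSV);m=cv2.inRange(h,np.array((18,130,90)),np.array((35,255,255)))
    u,v_=proj(c,tip);ys,xs=np.nonzero(m[int(v_)-25:int(v_)+25,int(u)-12:int(u)+40]);print(n,'tip pred',u,v_,'eye',proj(c,eye))
    print(sorted({(int(x)+int(u)-12,int(y)+int(v_)-25) for x,y in zip(xs,ys)}))
```

```text
25.15 [ 0.566 -0.05   0.196] [[-0.183, 0.983, 0.0], [0.367, 0.068, -0.928]] [-0.  -0.2 -1.4] 0.0155 [ 0.942  0.012 -0.865  1.948 -0.121  0.82   1.899]
eye cab [ 75.799  -0.164 243.837] e 22.0 yaw 0.0 b [-25.199 261.328]
(0.09, 0, 0.224, 30) d [ 2.15  0.42 -3.46] rv [ 0.025 -0.137 -0.   ] err 0.0 b [-14. 222.] [ 0.95  0.03 -0.87  2.06 -0.21  0.57  1.99]
(0.094, 0, 0.208, 38) d [ 1.34  0.25 -2.96] rv [ 0.025 -0.137 -0.   ] err 0.0 b [-12. 187.] [ 1.    0.07 -0.9   2.17 -0.41  0.31  2.22]
(0.095, 0, 0.196, 42) d [ 0.64  0.12 -1.83] rv [ 0.013 -0.069 -0.   ] err 0.0 b [-11. 166.] [ 1.09  0.14 -1.01  2.22 -0.57  0.17  2.42]
tip model [ 0.688 -0.027  0.228]
scene tip pred 369.0326570292334 202.90423345076758 eye [364.122 199.577]
[(368, 202), (369, 202), (373, 205), (374, 205), (379, 205), (380, 205), (381, 205), (382, 204), (382, 205), (383, 204), (384, 204), (385, 203), (385, 204), (386, 203), (386, 204), (387, 203), (387, 204), (388, 204), (391, 202), (391, 203), (392, 201), (392, 202), (392, 203), (393, 201), (393, 202), (393, 203), (394, 201), (394, 202), (394, 203), (395, 201), (395, 202), (395, 203), (396, 201), (396, 202), (397, 200), (397, 201), (397, 202), (398, 200), (398, 201), (398, 202), (399, 200), (399, 201), (400, 200), (400, 201)]
top tip pred 325.96694891533815 147.77522032984277 eye [327.016 151.719]
[(321, 125), (321, 126), (321, 127), (321, 128), (321, 129), (321, 133), (322, 125), (322, 126), (322, 127), (322, 128), (322, 129), (322, 130), (322, 131), (322, 132), (322, 133), (322, 134), (322, 138), (322, 140), (322, 141), (323, 131), (323, 132), (323, 133), (323, 137), (323, 138), (323, 139), (323, 140), (323, 141), (323, 142), (324, 133), (324, 137), (324, 138), (324, 139), (324, 140), (324, 141), (324, 142), (325, 139), (325, 140), (325, 141)]
```

Request:
play_rows:
  commands:
    - [0.7,0.14,-1.1,0.008,-0.045,0,0.5]
    - [0.7,0.14,-1.2,0.008,-0.046,0,0.5]
    - [0.7,0.14,-1.2,0.009,-0.046,0,0.5]
    - [0,0,0,0,0,0,0.5]
    - [0,0,0,0,0,0,0.5]

```text
time: 25.88
ee_pos: [0.5872, -0.0459, 0.1617]
eef_rot: [0.618, 0.743, 0.198, 0.165]
ft_force: [1.3, 0.7, -1.2]
width: 0.0151
```

Run:
```python
from g2 import *
plan([(.094,0,.208,38),(.095,0,.198,42),(.095,0,.194,42)])
```

```text
25.88 [ 0.587 -0.046  0.162] [[-0.183, 0.983, -0.0], [0.491, 0.091, -0.867]] [ 1.3  0.7 -1.2] 0.0151 [ 0.952  0.03  -0.868  2.062 -0.21   0.565  1.994]
eye cab [ 89.914   0.137 223.997] e 30.0 yaw 0.0 b [-14.488 222.395]
(0.094, 0, 0.208, 38) d [ 1.35  0.24 -2.96] rv [ 0.026 -0.137 -0.   ] err 0.0 b [-12. 187.] [ 1.    0.07 -0.9   2.17 -0.41  0.31  2.22]
(0.095, 0, 0.198, 42) d [ 0.64  0.12 -1.63] rv [ 0.013 -0.069 -0.   ] err 0.0 b [-11. 168.] [ 1.1   0.14 -1.01  2.22 -0.58  0.17  2.43]
(0.095, 0, 0.194, 42) d [ 0.   0.  -0.4] rv [0. 0. 0.] err 0.0 b [-11. 164.] [ 1.09  0.15 -1.    2.22 -0.57  0.16  2.42]
```

Request:
play_rows:
  commands:
    - [0.35,0.06,-0.75,0.006,-0.034,0,0.5]
    - [0.35,0.06,-0.75,0.007,-0.034,0,0.5]
    - [0.35,0.06,-0.75,0.006,-0.034,0,0.5]
    - [0.3,0.06,-0.7,0.007,-0.035,0,0.5]
    - [0,0,0,0,0,0,0.5]
    - [0,0,0,0,0,0,0.5]

```text
time: 26.62
ee_pos: [0.601, -0.0435, 0.1324]
eef_rot: [0.605, 0.727, 0.25, 0.208]
ft_force: [-0.3, 0.2, -1.5]
width: 0.0153
```

Run:
```python
from g2 import *
plan([(.095,0,.198,42),(.095,0,.194,42)])
```

```text
26.62 [ 0.601 -0.043  0.132] [[-0.183, 0.983, 0.0], [0.605, 0.112, -0.789]] [-0.3  0.2 -1.5] 0.0153 [ 0.995  0.072 -0.902  2.171 -0.416  0.312  2.225]
eye cab [ 94.224  -0.045 208.286] e 38.0 yaw 0.0 b [-11.544 187.609]
(0.095, 0, 0.198, 42) d [ 0.61  0.12 -1.65] rv [ 0.013 -0.068 -0.   ] err 0.0 b [-11. 168.] [ 1.09  0.14 -1.    2.22 -0.58  0.17  2.43]
(0.095, 0, 0.194, 42) d [ 0.   0.  -0.4] rv [0. 0. 0.] err 0.0 b [-11. 164.] [ 1.08  0.15 -1.    2.22 -0.57  0.16  2.43]
```

Request:
play_rows:
  commands:
    - [0.2,0.04,-0.35,0.004,-0.02,0,0.5]
    - [0.2,0.04,-0.35,0.004,-0.02,0,0.5]
    - [0,0,0,0,0,0,0.5]

```text
time: 27.0
ee_pos: [0.6045, -0.0427, 0.1247]
eef_rot: [0.6, 0.722, 0.265, 0.22]
ft_force: [1.0, 0.2, -0.8]
width: 0.0152
```

Request:
play_rows:
  commands:
    - [0,0,-0.2,0,0,0,0.5]
    - [0,0,-0.1,0,0,0,0.5]
    - [0,0,0,0,0,0,0.5]

```text
time: 27.38
ee_pos: [0.6046, -0.0426, 0.1216]
eef_rot: [0.6, 0.722, 0.265, 0.22]
ft_force: [0.3, 0.8, -0.6]
width: 0.0152
```

Run:
```python
from g2 import *
plan([])
```

```text
27.38 [ 0.605 -0.043  0.122] [[-0.183, 0.983, 0.001], [0.636, 0.119, -0.763]] [ 0.3  0.8 -0.6] 0.0152 [ 1.033  0.106 -0.941  2.202 -0.514  0.23   2.342]
eye cab [ 94.747   0.108 201.201] e 40.4 yaw -0.0 b [-11.029 175.026]
```

Still no contact. I'll lower in 2 mm steps.

Request:
play_rows:
  commands:
    - [0,0,-0.2,0,0,0,0.5]
    - [0,0,0,0,0,0,0.5]
    - [0,0,0,0,0,0,0.5]

```text
time: 27.75
ee_pos: [0.6045, -0.0427, 0.1196]
eef_rot: [0.6, 0.722, 0.265, 0.22]
ft_force: [0.1, 0.3, 0.5]
width: 0.0154
```

Request:
play_rows:
  commands:
    - [0,0,-0.2,0,0,0,0.5]
    - [0,0,0,0,0,0,0.5]
    - [0,0,0,0,0,0,0.5]

```text
time: 28.12
ee_pos: [0.6046, -0.0427, 0.1176]
eef_rot: [0.6, 0.722, 0.265, 0.22]
ft_force: [-0.1, 0.1, 2.4]
width: 0.0151
```

Request:
play_rows:
  commands:
    - [0,0,-0.2,0,0,0,0.5]
    - [0,0,0,0,0,0,0.5]
    - [0,0,0,0,0,0,0.5]

```text
time: 28.5
ee_pos: [0.6054, -0.0428, 0.1163]
eef_rot: [0.6, 0.722, 0.265, 0.221]
ft_force: [2.1, 1.4, 6.0]
width: 0.0156
```

Request:
play_rows:
  commands:
    - [0,0,0.15,0,0,0,0.5]
    - [0,0,0,0,0,0,1.6]
    - [0,0,0,0,0,0,2.2]
    - [0,0,0,0,0,0,3.5]
    - [0,0,0,0,0,0,3.5]
    - [0,0,0,0,0,0,3.5]
    - [0,0,0,0,0,0,3.5]
    - [0,0,0,0,0,0,3.5]

```text
time: 29.5
ee_pos: [0.6043, -0.0427, 0.1169]
eef_rot: [0.6, 0.722, 0.265, 0.22]
ft_force: [0.6, 0.6, -0.4]
width: 0.0353
```

Run:
```python
from g2 import *
log()
for n in('scene','top'):
    c=snap(n);h=cv2.cvtColor(c['img'],cv2.COLOR_RGB2HSV);m=cv2.inRange(h,np.array((0,120,40)),np.array((8,255,255)))|cv2.inRange(h,np.array((172,120,40)),np.array((180,255,255)))
    for nm,pt in(('vertical handle mid',[.110,0,.103]),('tilted handle mid',[.03,0,.14]),('eye hung',[.11,0,.188])): print(n,nm,proj(c,O+C.apply(pt)))
    print(n,[ (i,st[:5].tolist(),ce.round(1).tolist()) for i,(st,ce) in enumerate(zip(*cv2.connectedComponentsWithStats(m)[2:])) if st[4]>5 and 300<ce[0]<420 and 110<ce[1]<260])
    save(c,f'pics/r_{n}.png')
```

```text
29.5 [ 0.604 -0.043  0.117] [[-0.183, 0.983, 0.001], [0.635, 0.119, -0.763]] [ 0.6  0.6 -0.4] 0.0353 [ 1.026  0.117 -0.936  2.206 -0.505  0.217  2.338]
scene vertical handle mid [371.355 230.795]
scene tilted handle mid [345.666 225.996]
scene eye hung [374.276 211.83 ]
scene [(0, [0, 0, 640, 400, 236682], [312.8, 207.2]), (28, [404, 161, 29, 10, 236], [418.0, 165.6]), (30, [333, 167, 13, 44, 180], [338.6, 187.8]), (31, [338, 167, 13, 40, 115], [344.5, 186.6]), (49, [399, 180, 11, 22, 50], [403.9, 191.3]), (72, [396, 195, 2, 5, 8], [396.4, 197.4])]
top vertical handle mid [324.359 148.771]
top tilted handle mid [328.93  170.503]
top eye hung [324.677 144.166]
top [(0, [0, 0, 640, 400, 253023], [319.3, 200.4]), (4, [305, 163, 51, 11, 111], [329.5, 168.4]), (5, [306, 168, 51, 12, 151], [330.8, 173.4]), (6, [361, 231, 7, 10, 37], [364.2, 235.2])]
```

Request:
play_rows:
  commands:
    - [-0.4,-0.08,0.8,-0.007,0.03,0,3.5]
    - [-0.4,-0.08,0.9,-0.007,0.04,0,3.5]
    - [-0.7,-0.12,1.4,-0.013,0.065,0,3.5]
    - [-0.7,-0.12,1.5,-0.013,0.07,0,3.5]
    - [-1.1,-0.2,1.7,-0.013,0.07,0,3.5]
    - [-1.1,-0.2,1.7,-0.012,0.07,0,3.5]
    - [-1.6,-0.35,0.8,-0.011,0.06,0,3.5]
    - [-1.6,-0.35,0.8,-0.011,0.06,0,3.5]
    - [-1.6,-0.3,0.7,-0.011,0.06,0,3.5]
    - [-1.6,-0.3,0.7,-0.011,0.06,0,3.5]
    - [-2,-0.35,0.5,-0.008,0.043,0,3.5]
    - [-2,-0.4,0.5,-0.008,0.043,0,3.5]
    - [-2.5,-0.5,0.6,-0.01,0.05,0,3.5]
    - [-2.5,-0.5,0.6,0,0,0,3.5]
    - [-0.5,3,0.5,0,0,0,3.5]
    - [0,5,0.5,0,0,0,3.5]
    - [0,5,0,0,0,0,3.5]
    - [0,5,0,0,0,0,3.5]
    - [0,3,0,0,0,0,3.5]
    - [0,0,0,0,0,0,3.5]

```text
time: 32.1
ee_pos: [0.4011, 0.131, 0.259]
eef_rot: [0.638, 0.77, -0.012, -0.01]
ft_force: [0.9, -0.6, -0.0]
width: 0.0349
```

Run:
```python
from g2 import *
log()
s=snap('scene');t=snap('top')
big=lambda c,b,f:cv2.resize(c['img'][b[1]:b[3],b[0]:b[2],::-1],None,fx=f,fy=f,interpolation=2)
a=big(s,(300,140,440,280),4);b=big(t,(280,95,370,195),4);d=big(s,(230,220,410,360),2);e=cv2.resize(t['img'][80:280,180:480,::-1],(440,293),interpolation=2)
cv=np.zeros((600,800,3),np.uint8)
cv[:560,:560]=a;x=cv2.resize(b,(240,267));cv[:267,560:]=x;d=cv2.resize(d,(240,187));cv[270:457,560:]=d;e=cv2.resize(e,(240,140));cv[460:,560:]=e
cv2.imwrite('pics/fin.png',cv)
```

```text
32.1 [0.401 0.131 0.259] [[-0.187, 0.982, 0.0], [-0.03, -0.006, -1.0]] [ 0.9 -0.6 -0. ] 0.0349 [ 0.774 -0.136 -1.073  1.832 -0.124  1.406  1.488]
```

View pics/fin.png

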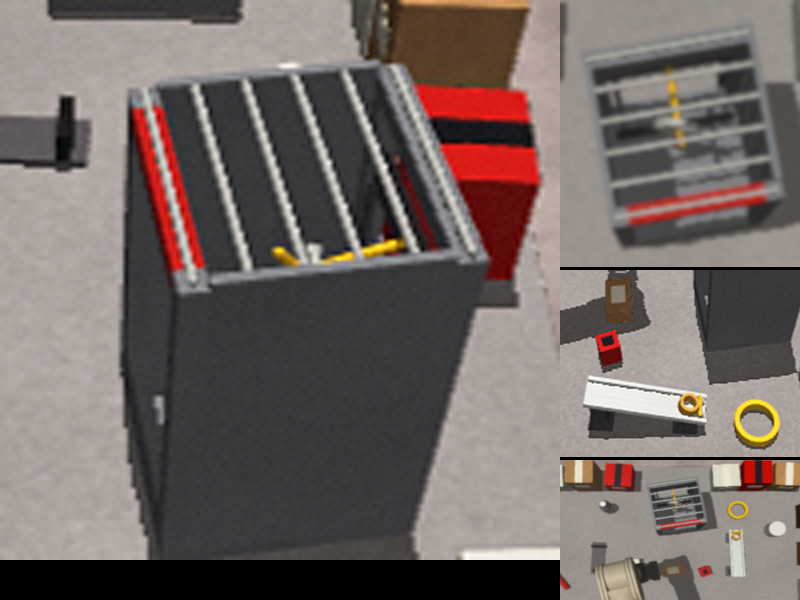

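In the scene view, the steel ring's top edge sits on the hook at the crook (crop 313,250). From above it appears edge-on at (672,128), with no handle showing, so it is hanging handle down. The bushing is against the stop at (690,403), and the boxes look unmoved. I'll let any swing die out and hand in.

Request:
play_rows:
  commands:
    - [0,0,0,0,0,0,3.5]
    - [0,0,0,0,0,0,3.5]
    - [0,0,0,0,0,0,3.5]
    - [0,0,0,0,0,0,3.5]
    - [0,0,0,0,0,0,3.5]
    - [0,0,0,0,0,0,3.5]
    - [0,0,0,0,0,0,3.5]
    - [0,0,0,0,0,0,3.5]
    - [0,0,0,0,0,0,3.5]
    - [0,0,0,0,0,0,3.5]
    - [0,0,0,0,0,0,3.5]
    - [0,0,0,0,0,0,3.5]
    - [0,0,0,0,0,0,3.5]
    - [0,0,0,0,0,0,3.5]
    - [0,0,0,0,0,0,3.5]
    - [0,0,0,0,0,0,3.5]

```text
time: 34.2
ee_pos: [0.4014, 0.1288, 0.2589]
eef_rot: [0.639, 0.769, -0.012, -0.01]
ft_force: [0.0, -0.9, 0.0]
width: 0.0347
```

Run:
```python
from g2 import *
a=snap('top')['img'].astype(int);s=r.read_state();b=np.load('top0.npz')['img'].astype(int)
for n,(x0,y0,x1,y1) in dict(hook=(300,115,350,160),redbox=(350,228,373,250),tape=(385,135,418,167),can=(438,165,465,190),driver=(150,215,195,268),bottle=(225,135,250,158)).items(): print(n,np.abs(a-b)[y0:y1,x0:x1].mean().round(2))
print(s['time']); print(r.close_job())
```

```text
hook 4.15
redbox 0.56
tape 0.51
can 0.57
driver 0.55
bottle 0.48
34.25
the job is handed in; nothing more can be done
None
```

The bushing rests against the yellow stop and the ring gauge hangs on the hook with its handle down. I handed the job in at 34.3 s with the arm clear of everything; no verdict was reported.

- **Bushing:** I pushed it down the chute with the closed fingers until the force rose firmly against the stop (about 15 N). The later pictures show it still against the stop.
- **Gauge:** My first grasp would have needed a wrist angle the arm could not reach inside the cabinet. I set the gauge back in its cradle and gripped it near the rear of the handle instead. I then threaded the ring over the hook tip, lowered it until the hook bore on it (about 6 N), and let go about 50° from vertical so it swung down.
- **Last checks:** The scene and top views show the ring edge-on at the crook. The red box, tape ring, can, driver and bottle match the first top image. The white and brown boxes I only judged by eye.
- **Not confirmed:** The cabinet hides the hung handle, so "handle down" comes from the edge-on ring and no handle showing from above. By my calculation the gripper body stayed about 11 mm outside the opening. No force I read showed contact with the frame, but forces were read only at the end of each move, and I could not see the frame directly.

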